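# Seal and shelve the allergen kits

### The job

Seal every kit case standing in the white dock by squeezing its snap stud shut with the snap pliers (never with bare fingers), then put the pliers back flat on the cork mat and push each case upright into the row of tins in the wooden rack until it meets the back board, nudging the tins apart without toppling them or pulling them out. When all are shelved, press the call button fully down for a moment and let it come up; leave the other kitchen things alone.

Things in the scene. Friction and masses are not known exactly. Their poses are not given: they have to be found in the camera images.
- case1: Slim grey upright kit case, 0.22 kg: x from -55 to +57 mm (nose, tapering from 26 thick at +35 to 6), 26 thick (y), 110 tall. Origin: underside, mid thickness. Starts in a dock slot, nose away from the robot. On top stands a white tab (see stud). Take it from above across y at x=+15, TCP 100 to 106 mm above its underside: clear of the tab, fingers above the tins. May be absent
- stud1 (a joint): Snap stud of case 1: 0 open, 0.007 m shut; stiff, about 9 N moves it and it stays where pressed, so squeeze until fully shut. Tab: plate 24 long (x), 6 thick, at case x=-35, y=0 mm, from 110 to 137 mm up. Stud: steel cap 20 mm across on its +y side, middle at x=-35, z=126 mm, outer face at y=+17 mm open, +10 shut; back of tab at y=-3. Only the pliers may press it
- case2: Slim grey upright kit case, 0.22 kg: x from -55 to +57 mm (nose, tapering from 26 thick at +35 to 6), 26 thick (y), 110 tall. Origin: underside, mid thickness. Starts in a dock slot, nose away from the robot. On top stands a white tab (see stud). Take it from above across y at x=+15, TCP 100 to 106 mm above its underside: clear of the tab, fingers above the tins. May be absent
- stud2 (a joint): Snap stud of case 2: 0 open, 0.007 m shut; stiff, about 9 N moves it and it stays where pressed, so squeeze until fully shut. Tab: plate 24 long (x), 6 thick, at case x=-35, y=0 mm, from 110 to 137 mm up. Stud: steel cap 20 mm across on its +y side, middle at x=-35, z=126 mm, outer face at y=+17 mm open, +10 shut; back of tab at y=-3. Only the pliers may press it
- case3: Slim grey upright kit case, 0.22 kg: x from -55 to +57 mm (nose, tapering from 26 thick at +35 to 6), 26 thick (y), 110 tall. Origin: underside, mid thickness. Starts in a dock slot, nose away from the robot. On top stands a white tab (see stud). Take it from above across y at x=+15, TCP 100 to 106 mm above its underside: clear of the tab, fingers above the tins. May be absent
- stud3 (a joint): Snap stud of case 3: 0 open, 0.007 m shut; stiff, about 9 N moves it and it stays where pressed, so squeeze until fully shut. Tab: plate 24 long (x), 6 thick, at case x=-35, y=0 mm, from 110 to 137 mm up. Stud: steel cap 20 mm across on its +y side, middle at x=-35, z=126 mm, outer face at y=+17 mm open, +10 shut; back of tab at y=-3. Only the pliers may press it
- pliers: Snap pliers lying flat, 0.18 kg, black handles 24 mm thick, steel jaws 16 mm thick at half height, 188 mm long. Origin: on the hinge, underside; x along the middle line (open) to the jaws, z up. Jaws reach x=+73; inner faces about 38 mm apart (open) at x=+55, the place to press a stud. Handles reach x=-115, about 61 mm over their outer sides at x=-58, where they balance
- pliers_grip (a point): Where to take the pliers from above, fingers across both handles: 58 mm behind the hinge (their centre of mass), 12 mm above the underside. The jaws' press place is 113 mm ahead of it, along the tool's x line. Squeezing the handles closes both jaws evenly
- pliers_hinge (a joint): Closing angle of the pliers, rad: 0 open, 0.56 closed (jaw gap 38 mm less about 55 mm per rad). Sprung open: about 10 N on the handles starts to close them, 15 N closes them empty, about 24 N on a stud, shut at about 0.46 (grip 30 N is ample). Carry them with the fingers held at about 55 mm opening: gripped, yet nearly open
- dock: White fixed dock, no floor: three slots side by side (own y -64, 0, +64 mm) between ribs 50 mm tall, 30 mm apart, 90 mm long (x). Origin at the table; x points away from the robot along the slots. Lift cases out upwards
- rack: Wooden fixed rack, no floor or top, open towards the robot (-x): inner face of the back board at x=+57 mm, of the end boards at y=-113 and +113 mm, all 55 mm tall. Origin at the table, in the middle; x points to the back board. A case is home with its nose at the back board (case origin at rack x about 0), standing on the table
- mat: Cork mat fixed to the table, 160 (x) by 120 (y), 4 mm thick, home of the pliers. Origin under its middle, at the table
- call (a joint): Push button of the call box: 0 up, 0.007 m fully down; sprung, about 5 N fully down
- call_top (a point): Middle of the top of the call button, 40 mm across, on a low round white base at the robot's right; press straight down
- tin1: Loose smooth aluminium tin standing in the rack's row, 0.14 kg, 112 long (x), 32 wide (y), 70 tall. Origin: middle of the underside. Gaps beside the tins are about 8 to 32 mm; tins slide sideways when a case is pushed in. The free width takes three cases with 20 mm to spare, with a tin between each two cases (finger room)
- tin2: Loose smooth aluminium tin standing in the rack's row, 0.14 kg, 112 long (x), 32 wide (y), 70 tall. Origin: middle of the underside. Gaps beside the tins are about 8 to 32 mm; tins slide sideways when a case is pushed in. The free width takes three cases with 20 mm to spare, with a tin between each two cases (finger room)
- tin3: Loose smooth aluminium tin standing in the rack's row, 0.14 kg, 112 long (x), 32 wide (y), 70 tall. Origin: middle of the underside. Gaps beside the tins are about 8 to 32 mm; tins slide sideways when a case is pushed in. The free width takes three cases with 20 mm to spare, with a tin between each two cases (finger room)
- tin4: Loose smooth aluminium tin standing in the rack's row, 0.14 kg, 112 long (x), 32 wide (y), 70 tall. Origin: middle of the underside. Gaps beside the tins are about 8 to 32 mm; tins slide sideways when a case is pushed in. The free width takes three cases with 20 mm to spare, with a tin between each two cases (finger room)
- lid: Clear plastic lid 96 across, 8 thick, a bystander: leave it alone. Origin: its underside's middle
- jar: Glass jar 56 across, 85 tall, a bystander: leave it alone. Origin: its underside's middle
- cup: White cup 72 across, 70 tall, a bystander: leave it alone. Origin: its underside's middle
- cutter: Steel ring cutter 68 across, 30 tall, a bystander: leave it alone. Origin: its underside's middle
Not all that is in view belongs to the job. What is shaped like the tin2 but yellow is not meant.

How it is judged:
By the outcome, as a careful person would: the job done as asked, in the order asked, and still so for the second after the job is handed in, with the robot touching nothing.
Of case1, case2, case3 only 2 to 3 are there at a start; the rules pass over those that are not, and their reading is None.
At some moment in a run one of pliers may be knocked a few centimetres aside while the robot is not near it.
It also fails if it takes over 210 s, if anything falls off the work surface, if the arm or the gripper's body presses on something with over 40 N, if the wrist force passes 120 N, or if a joint passes its speed limit or range.

### The arm

A 7-joint arm with a two-finger parallel gripper is mounted at the origin on the work surface. World frame = base frame: x ahead of the robot, y to its left, z up, the work surface at z = 0. Lengths are in m, angles in rad, forces in N, time in s.
With the tool pointing down it reaches from about 0.425 to 0.875 m from the base axis. Payload 8.4 kg.
Tool frame: the origin (TCP) lies between the finger pads, 19 mm behind the fingertips; this is the grasp point; z points along the fingers, y is the direction in which the jaws open and shut (so a half turn about z gives the same grasp; the last joint's range is limited). The gripper opens to 85 mm and grips with 20 to 120 N. Pads are 22 mm wide; open, the fingers measure 114 mm over their backs; the gripper's body (76 mm by 85 mm) begins 54 mm behind the grasp point. The pads swing forward as they close: fully open they stand 13 mm farther back than shut.
Start: joints at [-1.299, 0.333, 0.04, 1.465, -0.013, 1.343, -0.059], TCP at [0.236, 0.606, 0.25] pointing down, gripper open.
Joint ranges: [-2.58, 2.58], [-0.38, 2.09], [-1.3, 1.39], [0.25, 2.4], [-1.5, 4.64], [0.08, 2.09], [-2.65, 2.65]. Speed limits (rad/s): [2.22, 2.22, 2.79, 2.79, 3.14, 3.14, 3.14].

### API

Orientations are given as a rotation vector (axis times angle).
In Python, from cell import robot gives the robot as it stands.
- The arm moves only by the tool apply_moves, never from a script. Its argument "steps" is one flat list of numbers, 7 for each row, row after row: the shift along the tool's x, y, z in cm, then the turn, a rotation vector about the tool's x, y, z in rad, then the gripper command: -1 is shut, 1 is fully open, values between are in proportion. In form: [tx, ty, tz, wx, wy, wz, claw, tx, ty, tz, wx, wy, wz, claw, ...]. A call has 1 to 10 rows; each row is the pose to reach, as a shift and turn from the pose measured when the call began, along the tool's axes at that moment; what a row does not reach only later rows make up. A row lasts 1/10 s, in which the tool goes at most 50 mm and 8.59 degrees, less where a joint would pass 70% of its speed; a pose out of reach is approached as far as the arm can. A call with a gripper value outside its range is refused whole. The fingers move at their own pace and stop on an object; "squeeze" is the grip in N (left out, the last holds). Time passes only in rows, so rows that repeat a pose let the fingers close. It gives the time, the measured TCP pose, the force and the opening at its end, in the units of the state.
- robot.read_state(): the state, without advancing time (a new reading comes with each control period).
- robot.grab_frame(name): name is "scene" or "top"; returns the picture (384x512x3 uint8, blue, green, red); there is no depth.
- robot.camera_params(name): a dict with "intrinsics" (3x3 intrinsics, pixels), "k1" (the pictures are not rectified: a ray, as slopes to the right and down, at radius r is drawn at 1 + k1 r^2 times it, then the intrinsics apply), "camera_from_world" (4x4, takes a point from world to camera coordinates). Camera axes: x right, y up, looking along -z (the intrinsics and any distortion apply to the point x, -y, -z); pixel columns grow to the right and rows downward; lengths in m; the calibration is good to about 2 mm. A picture is of the moment at which its call begins. camera_params takes no time and is no camera call.
- robot.finish_job(): hands the job in, once; it reports no verdict.
The state is a dict: "t": time; "joints": joint angles; "qvel": joint speeds; "joint_efforts": joint torques, N m; "ee_pos": TCP position; "orientation": TCP orientation; "wrist_force": force on the tool from outside, world axes, zero at the start; "wrist_torque": the same for the moment, N m; "finger_gap": finger opening in m.
Only numpy, scipy, OpenCV 4.12 (cv2) and the standard library are available. Lean on these libraries where they do the work, as an engineer would, in place of code of your own. Each camera call takes 0.05 s, during which the arm holds its last target. There are 200 camera calls.

## Working session

There is one attempt and no reset: what is moved stays moved. The work goes in short steps, Python scripts to look and compute and a tool call to move; the robot and the scene stay as the last step left them, time stands still between calls to the robot, and variables do not carry over. Pictures are saved under pics/ and viewed, about 12 in all and at most 16, crops included, and the job is handed in when it is done.

Besides the shell and the picture viewer there is one more tool, called after "Emit:" in YAML: its name, and indented under it one key for each argument. apply_moves: Moves the arm, as the interface text tells. Its arguments: {"type":"object","properties":{"steps":{"type":"array"},"squeeze":{"type":"number"}},"required":["steps"]}

```bash
ls; mkdir -p pics
cat > h.py <<'E'
import numpy as np, cv2
from scipy.spatial.transform import Rotation as R
from cell import robot
def P(n):
    c=robot.camera_params(n); return np.array(c["intrinsics"]),c["k1"],np.array(c["camera_from_world"])
def proj(n,p):
    K,k,T=P(n); q=np.atleast_2d(p)@T[:3,:3].T+T[:3,3]
    s=np.c_[q[:,0],-q[:,1]]/-q[:,2:]; s=s*(1+k*(s**2).sum(1,keepdims=True))
    return s@K[:2,:2].T+K[:2,2]
def ray(n,uv):
    K,k,T=P(n); d=(np.atleast_2d(uv).astype(float)-K[:2,2])@np.linalg.inv(K[:2,:2]).T; s=d.copy()
    for _ in range(20): s=d/(1+k*(s**2).sum(1,keepdims=True))
    v=np.c_[s[:,0],-s[:,1],-np.ones(len(s))]@T[:3,:3]; o=-T[:3,:3].T@T[:3,3]
    return o,v
def onz(n,uv,z):
    o,v=ray(n,uv); return o+v*((z-o[2])/v[:,2:])
def snap(n,f,crop=None,s=1):
    im=robot.grab_frame(n); cv2.imwrite('pics/raw_'+f,im)
    o=im if crop is None else im[crop[1]:crop[3],crop[0]:crop[2]]
    cv2.imwrite('pics/'+f,cv2.resize(o,None,fx=s,fy=s,interpolation=cv2.INTER_CUBIC)); return im
def tool(st=None): 
    st=st or robot.read_state(); return np.array(st["ee_pos"]),R.from_rotvec(st["orientation"])
def go(p,yaw=None):
    """shift in cm in tool axes to world point p; yaw=desired world angle of tool x axis, tool down"""
    q,r=tool(); print('shift cm',np.round(r.inv().apply(np.array(p)-q)*100,2),end=' ')
    if yaw is not None:
        t=R.from_matrix(np.array([[np.cos(yaw),np.sin(yaw),0],[np.sin(yaw),-np.cos(yaw),0],[0,0,-1]]).T.T)
        print('turn',np.round((r.inv()*t).as_rotvec(),3),end='')
    print()
E
cat > a.py <<'E'
from h import *
a=snap('scene','s0.png',s=1.5);b=snap('top','t0.png',s=1.5)
s=robot.read_state();print(s)
p,r=tool();print(r.as_matrix().round(3))
for n in('scene','top'):
    K,k,T=P(n);print(n,K.round(1).tolist(),k,(-T[:3,:3].T@T[:3,3]).round(3)); print(proj(n,[[.4,0,0],[.6,0,0],[.8,0,0],[.6,.3,0],[.6,-.3,0]]).round())
E
python3 a.py
```

```text
pics
{'t': 0.1, 'joints': array([-1.29919672,  0.33384914,  0.03987976,  1.46618751, -0.01341057,
        1.34333187, -0.05849566]), 'qvel': array([ 4.32375781e-04, -7.70341771e-04,  5.72330478e-04, -3.44466439e-03,
        6.66160750e-05, -4.40649861e-04, -1.57837753e-03]), 'joint_efforts': array([ 2.85195696e-03, -6.60010743e+01,  1.36932101e+00, -4.06483305e+01,
        1.69101998e-02,  8.76497448e-03, -2.33513168e-05]), 'ee_pos': array([0.23541288, 0.60544402, 0.24920224]), 'orientation': array([-5.79115586e-01, -3.08756374e+00,  2.35322696e-03]), 'wrist_force': array([-0.02020259, -0.00388608, -0.45767875]), 'wrist_torque': array([ 0.01795673, -0.06183704,  0.01625734]), 'finger_gap': 0.08573190140569671}
[[-0.932  0.362 -0.   ]
 [ 0.362  0.932 -0.001]
 [-0.    -0.002 -1.   ]]
scene [[370.3, 0.0, 255.7], [0.0, 370.3, 194.3], [0.0, 0.0, 1.0]] -0.07457666116923309 [ 0.821 -0.482  0.846]
[[221. 211.]
 [282. 243.]
 [351. 279.]
 [330. 173.]
 [216. 338.]]
top [[465.8, 0.0, 257.0], [0.0, 465.8, 191.2], [0.0, 0.0, 1.0]] -0.0352523872610563 [0.198 0.03  1.624]
[[264. 231.]
 [264. 176.]
 [263. 123.]
 [180. 177.]
 [347. 175.]]
```

View pics/s0.png

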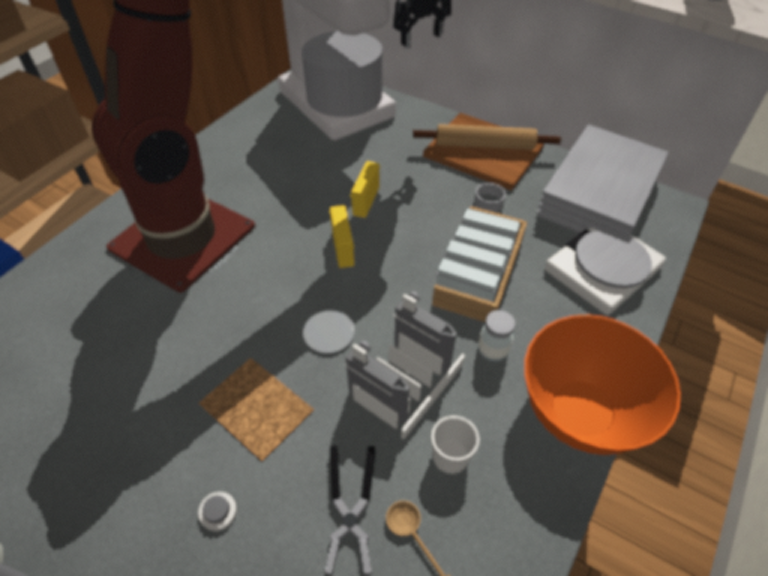

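View pics/t0.png

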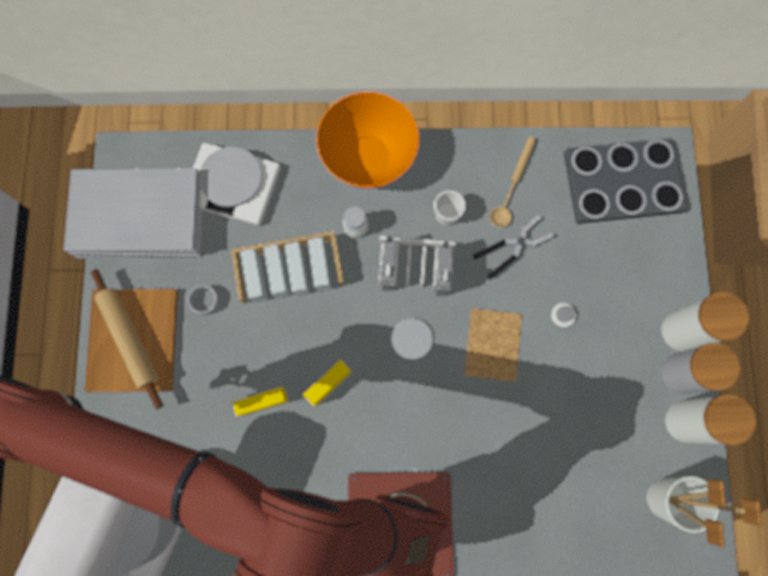

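The top view shows two grey cases in the outer dock slots, around (388,262) and (443,265) in the 1.5x picture. It also shows the rack with 4 tins (290,268), the pliers (515,245), the mat (494,345), the call button (565,315), and two yellow decoys near (300,390). I'll enlarge the work area in both views.

Run:
```python
import cv2
b=cv2.imread('pics/raw_t0.png');a=cv2.imread('pics/raw_s0.png')
f=lambda i,x0,y0,x1,y1,s,n:cv2.imwrite(n,cv2.resize(i[y0:y1,x0:x1],None,fx=s,fy=s,interpolation=cv2.INTER_CUBIC))
f(b,145,140,405,260,3,'pics/t1.png')
f(a,190,130,360,320,3,'pics/s1.png')
```

```text
(no output)
```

View pics/t1.png

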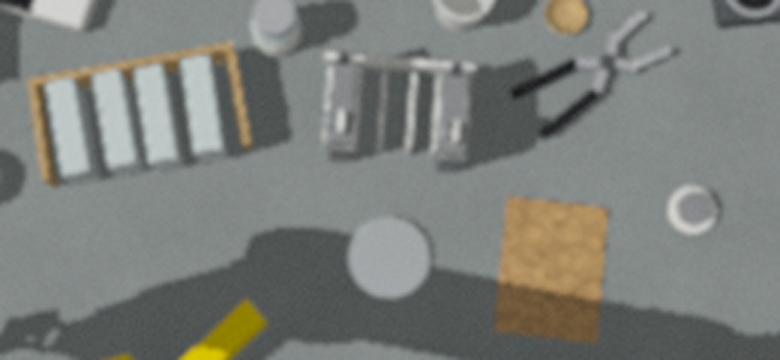

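View pics/s1.png

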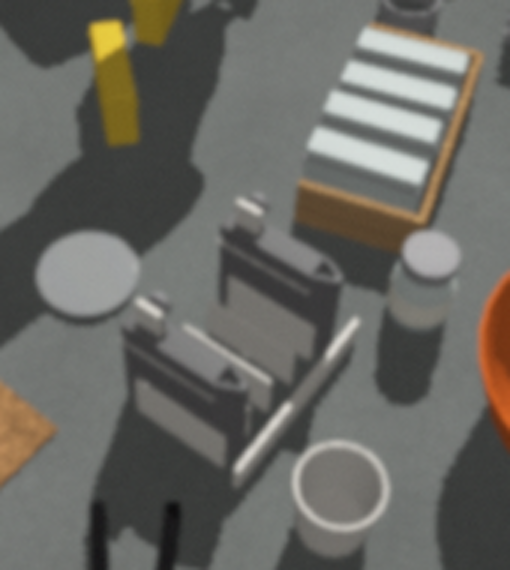

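The top crop shows the rack corners at (30,80), (232,43), (250,147), (48,183), the dock's far bar from (327,57) to (472,68), and the case tabs at (343,120) and (457,128). The pliers hinge is at (607,62), with jaw tips at (645,15) and (675,50) and handle ends at (515,93) and (545,132). Next I'll turn these into positions.

```bash
cat > m.py <<'E'
from h import *
b=cv2.imread('pics/raw_t0.png')
T=lambda l,z:onz('top',(np.array(l)+.5)/3-.5+[145,140],z)
S=lambda l,z:onz('scene',(np.array(l)+.5)/3-.5+[190,130],z)
pr=lambda n,a:print(n,(np.array(a)[:,:2]*1000).round().tolist())
pr('rack',T([[30,80],[232,43],[250,147],[48,183]],.055))
pr('dockbar',T([[327,55],[472,67]],.05)); pr('dockbarS',S([[236,470],[357,325]],.05))
pr('tabsT',T([[343,117],[457,125]],.137)); pr('tabsS',S([[250,210],[150,312]],.137))
pr('noseS',S([[340,275],[246,385]],.11))
pr('caseTopS L near,far',S([[222,228],[338,275]],.11));pr('R',S([[125,330],[245,382]],.11))
pr('caseTopT L near,far',T([[343,155],[343,65]],.11));pr('R',T([[449,162],[454,70]],.11))
pr('pliers hinge,jaws,handles',T([[607,62],[645,15],[675,50],[515,93],[545,132]],.012))
hsv=cv2.cvtColor(b,cv2.COLOR_BGR2HSV)
def comps(m,z,lo,n):
    cs,_=cv2.findContours(m.astype(np.uint8),cv2.RETR_EXTERNAL,cv2.CHAIN_APPROX_NONE)
    for c in cs:
        if cv2.contourArea(c)>lo:
            r=cv2.minAreaRect(c); bx=cv2.boxPoints(r); q=onz('top',bx,z)
            e=np.linalg.norm(q-np.roll(q,-1,0),axis=1); d=q-np.roll(q,-1,0)
            i=e.argmax();print(n,np.array(r[0]).round(1),'ctr',(q.mean(0)[:2]*1000).round(1),'size',(e[:2]*1000).round(),'ang',round(np.degrees(np.arctan2(d[i,1],d[i,0])),1))
H,Sx,V=[hsv[...,i].astype(int) for i in range(3)]
B,G,Rr=[b[...,i].astype(int) for i in range(3)]
roi=np.zeros(b.shape[:2],bool);roi[150:205,150:235]=1
comps(roi&(V>165)&(B>=Rr+3),.07,60,'tin')
roi[:]=0;roi[195:265,300:355]=1
comps(roi&(Sx>90)&(H<25),.004,100,'mat')
roi[:]=0;roi[195:225,360:390]=1
comps(roi&(V>150),.02,20,'call')
print('around call',b[209:212,370:384].tolist()[1])
roi[:]=0;roi[150:205,150:235]=1
comps(roi&(Sx>90)&(H<25),.055,30,'rackw')
E
python3 m.py
```

```text
rack [[624.0, 381.0], [666.0, 146.0], [542.0, 124.0], [502.0, 356.0]]
dockbar [[652.0, 35.0], [636.0, -134.0]]
dockbarS [[645.0, -149.0], [663.0, 19.0]]
tabsT [[556.0, 18.0], [546.0, -107.0]]
tabsS [[555.0, 17.0], [542.0, -109.0]]
noseS [[641.0, 17.0], [629.0, -111.0]]
caseTopS L near,far [[535.0, 6.0], [640.0, 16.0]]
R [[524.0, -119.0], [627.0, -109.0]]
caseTopT L near,far [[520.0, 18.0], [623.0, 17.0]]
R [[510.0, -99.0], [616.0, -108.0]]
pliers hinge,jaws,handles [[651.0, -301.0], [710.0, -350.0], [665.0, -383.0], [614.0, -189.0], [566.0, -223.0]]
tin [167.2 182.1] ctr [564.1 332.3] size [ 32. 108.] ang 9.9
tin [182.5 179.4] ctr [572.8 279.8] size [ 32. 108.] ang 10.8
tin [196.2 177.5] ctr [579.3 232.7] size [ 32. 110.] ang 10.0
tin [211.6 174.4] ctr [589.5 180.1] size [ 32. 109.] ang 8.4
mat [328.4 229.5] ctr [ 403.9 -224.5] size [157. 120.] ang 172.1
call [373.7 210. ] ctr [ 468.2 -383.5] size [52. 61.] ang 14.8
around call [[186, 189, 188], [162, 164, 161], [145, 145, 143], [140, 139, 136], [142, 141, 139], [139, 138, 135], [139, 137, 135], [141, 139, 137], [135, 133, 131], [136, 134, 131], [132, 130, 128], [133, 132, 131], [136, 138, 138], [139, 141, 139]]
rackw [158.7 183.1] ctr [564.3 364.3] size [ 14. 123.] ang 7.6
rackw [223.5 170.7] ctr [606.2 140.2] size [ 28. 127.] ang 22.2
```

Tabs agree in both views to about 3 mm, and the tin sizes check out. The estimates (mm):
- **Tabs:** L (555.5,17.5), R (544,-108), with the dock at yaw -5.3°.
- **Rack:** origin about (583,252), yaw 10°.
- **Pliers:** grip at (620,-253), axis at -58.7°.

Now I'll move above the pliers.

```bash
python3 -c "
from h import *
go([.6205,-.253,.2],np.radians(121.3))"
```

```text
shift cm [-67.   -66.05   5.03] turn [-0.001  0.001  0.654]
```

Emit:
apply_moves:
  steps: [-67,-66,2,0,0,0.654,1,-67,-66,2,0,0,0.654,1,-67,-66,2,0,0,0.654,1,-67,-66,2,0,0,0.654,1,-67,-66,2,0,0,0.654,1,-67,-66,2,0,0,0.654,1,-67,-66,2,0,0,0.654,1,-67,-66,2,0,0,0.654,1,-67,-66,2,0,0,0.654,1,-67,-66,2,0,0,0.654,1]

```text
t: 1.1
ee_pos: [0.4404, 0.1477, 0.2394]
orientation: [1.54, 2.738, -0.002]
wrist_force: [1.7, 0.4, 0.2]
finger_gap: 0.0853
```

```bash
python3 -c "
from h import *
go([.6205,-.253,.15],np.radians(121.3));print(robot.read_state()['ee_pos'])"
```

```text
shift cm [-43.59  -5.41   8.97] turn [-0.001  0.001 -0.   ]
[0.44043189 0.14766116 0.23939871]
```

Emit:
apply_moves:
  steps: [-43.6,-5.4,9,0,0,0,1,-43.6,-5.4,9,0,0,0,1,-43.6,-5.4,9,0,0,0,1,-43.6,-5.4,9,0,0,0,1,-43.6,-5.4,9,0,0,0,1,-43.6,-5.4,9,0,0,0,1,-43.6,-5.4,9,0,0,0,1,-43.6,-5.4,9,0,0,0,1,-43.6,-5.4,9,0,0,0,1,-43.6,-5.4,9,0,0,0,1]

```text
t: 2.1
ee_pos: [0.619, -0.2607, 0.1468]
orientation: [-1.55, -2.731, 0.011]
wrist_force: [-0.9, -0.8, 0.6]
finger_gap: 0.0854
```

```bash
python3 -c "
from h import *
print(robot.read_state()['ee_pos'])
a=snap('scene','s2.png',(170,270,330,384),3.5)
b=robot.grab_frame('top');cv2.imwrite('pics/raw_t2.png',b)
a=a[270:384,170:330];b=b[140:200,300:400]
b=cv2.resize(b,(560,336),interpolation=cv2.INTER_CUBIC);a=cv2.resize(a,(365,260));o=np.zeros((600,560,3),np.uint8);o[:336]=b;o[338:598,:365]=a;cv2.imwrite('pics/c2.png',o)
print(proj('top',[[.6205,-.253,.012]]),proj('scene',[[.6205,-.253,.012]]))
"
```

```text
[ 0.61895936 -0.26069806  0.14678647]
[[334.19017304 168.72092392]] [[235.13726447 323.90441071]]
```

View pics/c2.png

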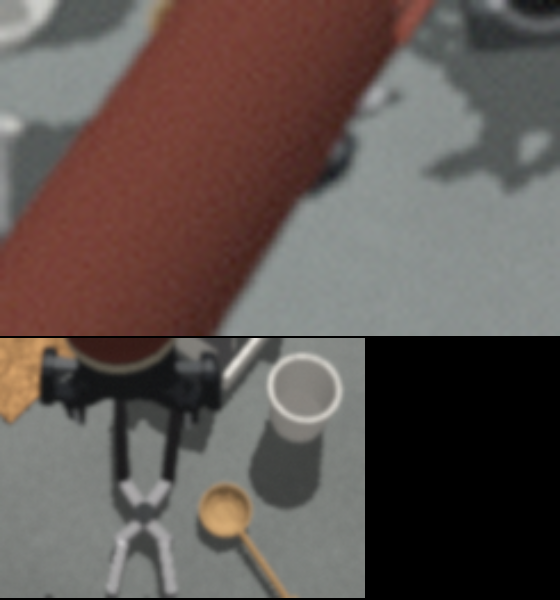

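The scene crop shows the pliers still in place, with the hinge at (143,520), handles running up to (122,400) and (177,405), and jaw tips at (112,592) and (170,595). I'll cross-check the pose from this view and then refine.

```bash
python3 -c "
from h import *
f=lambda l:onz('scene',[[170+x*160/365,270+(y-338)*114/260] for x,y in l],.012)[:,:2]*1000
print(f([[143,520],[112,592],[170,595],[122,400],[177,405],[122,478],[168,478]]).round())
q=onz('scene',[[333/1.5,450/1.5],[372/1.5,450/1.5]],.012);print((q[:,:2]*1000).round())
go([.6205,-.253,.04],np.radians(121.3));print(robot.read_state()['ee_pos'])"
```

```text
[[ 649. -304.]
 [ 662. -373.]
 [ 708. -347.]
 [ 560. -214.]
 [ 612. -188.]
 [ 608. -281.]
 [ 646. -257.]]
[[ 562. -222.]
 [ 614. -189.]]
shift cm [ 0.11  0.18 10.83] turn [-0.003 -0.    -0.003]
[ 0.61983092 -0.25474024  0.14834801]
```

Emit:
apply_moves:
  steps: [0,0.1,4,0,0,0,1,0,0.1,8,0,0,0,1,0,0.1,11.5,0,0,0,1,0,0.1,11.5,0,0,0,1,0,0.1,12.5,0,0,0,1,0,0.1,13.2,0,0,0,1,0,0.1,13.2,0,0,0,1]

```text
t: 2.9
ee_pos: [0.6207, -0.2542, 0.017]
orientation: [-1.543, -2.735, 0.004]
wrist_force: [0.4, 0.3, 1.2]
finger_gap: 0.0854
```

Emit:
apply_moves:
  steps: [0,0,0,0,0,0,0.6,0,0,0,0,0,0,0.45,0,0,0,0,0,0,0.29,0,0,0,0,0,0,0.29,0,0,0,0,0,0,0.29,0,0,0,0,0,0,0.29]
  squeeze: 30

```text
t: 3.5
ee_pos: [0.6218, -0.2547, 0.0189]
orientation: [1.543, 2.735, -0.003]
wrist_force: [-1.7, 0.7, 9.1]
finger_gap: 0.0557
```

Emit:
apply_moves:
  steps: [0,0,-1,0,0,0,0.29,0,0,-3,0,0,0,0.29,0,0,-6,0,0,0,0.29,0,0,-9,0,0,0,0.29,0,0,-12,0,0,0,0.29,0,0,-15,0,0,0,0.29,0,0,-17,0,0,0,0.29,0,0,-17,0,0,0,0.29]

```text
t: 4.3
ee_pos: [0.6228, -0.2554, 0.1929]
orientation: [1.541, 2.73, -0.0]
wrist_force: [-0.1, 0.2, -2.2]
finger_gap: 0.0552
```

```bash
python3 -c "
from h import *
snap('scene','s3.png',(170,230,330,384),3.8)
s=robot.read_state();print(s['ee_pos'],s['finger_gap'],s['wrist_force'])"
```

```text
[ 0.6221516  -0.25478021  0.19058502] 0.05550300852160684 [ 0.03420677 -0.05967995 -1.5058648 ]
```

View pics/s3.png

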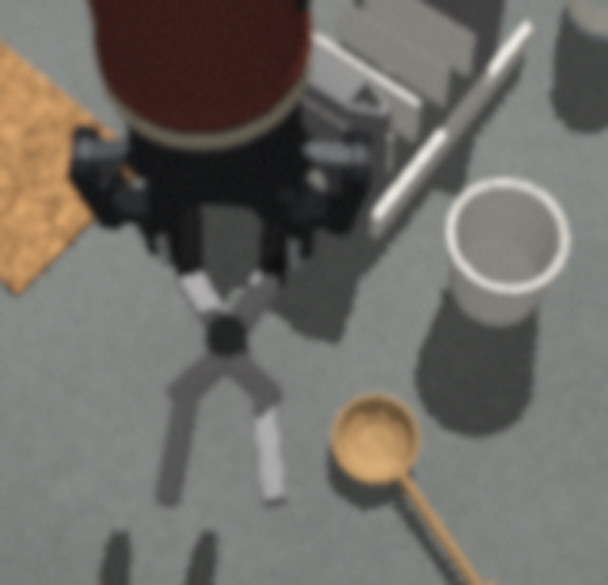

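The pliers are held level. The hinge is at (227,335) and the jaw tips at (170,500) and (272,497). Next: where they sit relative to the TCP, and the target over the right case.

```bash
python3 -c "
from h import *
q=onz('scene',np.array([[227,335],[168,500],[273,497]])/3.8+[170,230],.184);p,r=tool();print((q*1000).round())
print('tool frame cm',(r.inv().apply(q-p)*100).round(2))
q2=(q[1]+q[2])/2-q[0];print(np.degrees(np.arctan2(q2[1],q2[0])))
y=np.radians(-5.3);ax=np.array([np.cos(y),np.sin(y),0]);ay=np.array([-ax[1],ax[0],0])
for t in ([.544,-.108,.17],[.5555,.0175,.17]):
  g=np.array(t)-.113*ax+.005*ay; print(g.round(4)); go(g,np.radians(174.7))
"
```

```text
[[ 648. -297.  184.]
 [ 669. -374.  184.]
 [ 708. -348.  184.]]
tool frame cm [[-4.900e+00  1.000e-02  6.800e-01]
 [-1.263e+01 -2.170e+00  7.000e-01]
 [-1.237e+01  2.540e+00  7.100e-01]]
-57.51903011709772
[ 0.4319 -0.0926  0.17  ]
shift cm [23.73 -7.89  1.96] turn [-0.001  0.004 -0.935]
[0.4434 0.0329 0.17  ]
shift cm [33.87 -0.42  1.93] turn [-0.001  0.004 -0.935]
```

```bash
cat > g.py <<'E'
from h import *
import sys
y=np.radians(-5.3);ax=np.array([np.cos(y),np.sin(y),0]);ay=np.array([-ax[1],ax[0],0])
TR=np.array([.544,-.108,0]);TL=np.array([.5555,.0175,0])
E
python3 -c "
from g import *
go(TR-.107*ax+.004*ay+[0,0,.19],np.radians(174.7))"
```

```text
shift cm [23.28 -7.47 -0.04] turn [-0.001  0.004 -0.935]
```

Emit:
apply_moves:
  steps: [3,-1,0,0,0,-0.12,0.29,6,-2,0,0,0,-0.24,0.29,9,-3,0,0,0,-0.36,0.29,12,-4,0,0,0,-0.48,0.29,15,-5,0,0,0,-0.6,0.29,18,-6,0,0,0,-0.72,0.29,21,-7,0,0,0,-0.84,0.29,23.3,-7.5,0,0,0,-0.935,0.29,23.3,-7.5,0,0,0,-0.935,0.29,23.3,-7.5,0,0,0,-0.935,0.29]

```text
t: 5.35
ee_pos: [0.4371, -0.0939, 0.1891]
orientation: [0.145, 3.135, -0.003]
wrist_force: [-0.5, -1.0, -1.8]
finger_gap: 0.0551
```

```bash
python3 -c "
from g import *
a=robot.grab_frame('scene');b=robot.grab_frame('top')
cv2.imwrite('pics/raw_s4.png',a);cv2.imwrite('pics/raw_t4.png',b)
o=np.zeros((560,800,3),np.uint8);o[:480,:400]=cv2.resize(a[150:330,180:330],(400,480),interpolation=cv2.INTER_CUBIC);o[:400,400:]=cv2.resize(b[150:250,240:340],(400,400),interpolation=cv2.INTER_CUBIC)
cv2.imwrite('pics/c4.png',o)
go(TR-.107*ax+.004*ay+[0,0,.19],np.radians(174.7))"
```

```text
shift cm [-0.01  0.06 -0.07] turn [-0.003  0.003 -0.002]
```

View pics/c4.png

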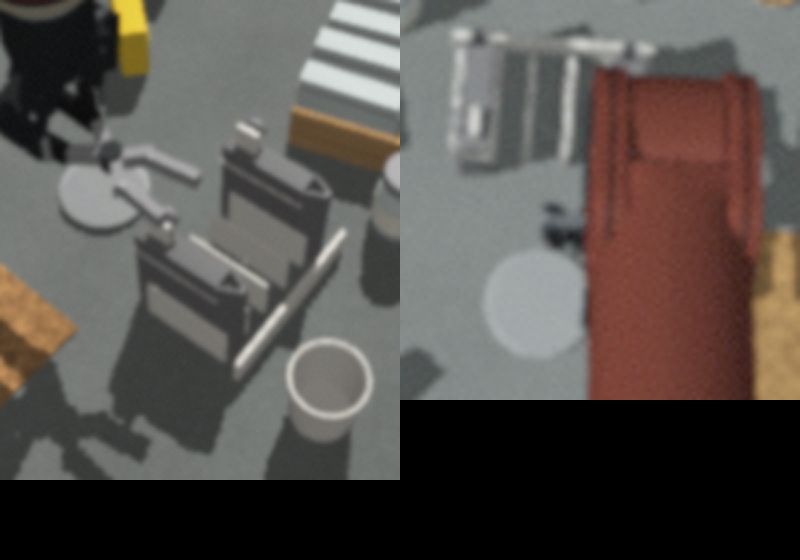

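The scene half shows the hinge at (107,152) and jaw tips at (168,215) and (197,177), above the right tab at about (160,230). I'll compute the jaw position against the tab.

```bash
python3 -c "
from g import *
q=onz('scene',np.array([[107,152],[169,216],[198,178]])/(400/150)+[180,150],.182)
for n,p in zip(['hinge','tip-','tip+'],q): d=p-TR; print(n,(p*1000).round(),'dock rel tab',(d@ax*1000).round(1),(d@ay*1000).round(1))
p,_=tool();print(p)
go(TR-.107*ax+.004*ay+[0,0,.132],np.radians(174.7))"
```

```text
hinge [482. -97. 182.] dock rel tab -62.5 5.1
tip- [ 562. -123.  182.] dock rel tab 19.7 -13.2
tip+ [562. -79. 182.] dock rel tab 15.1 30.8
[ 0.43770028 -0.09472575  0.18929369]
shift cm [0.01 0.08 5.73] turn [-0.003  0.003 -0.002]
```

Emit:
apply_moves:
  steps: [0,-0.15,1.5,0,0,0,0.29,0,-0.15,3,0,0,0,0.29,0,-0.15,4.5,0,0,0,0.29,0,-0.15,5.7,0,0,0,0.29,0,-0.15,5.7,0,0,0,0.29,0,-0.15,5.7,0,0,0,0.29]

```text
t: 6.05
ee_pos: [0.4378, -0.0968, 0.1323]
orientation: [0.149, 3.136, -0.006]
wrist_force: [-0.2, -0.2, -1.5]
finger_gap: 0.0554
```

```bash
python3 -c "
from g import *
a=robot.grab_frame('scene');cv2.imwrite('pics/raw_s5.png',a)
cv2.imwrite('pics/c5.png',cv2.resize(a[180:280,190:290],(600,600),interpolation=cv2.INTER_CUBIC))
s=robot.read_state();print(s['ee_pos'],s['wrist_force'],s['finger_gap'])"
```

```text
[ 0.43806564 -0.09672491  0.13266292] [-0.7115959   0.76063504 -1.83456481] 0.055340271418780666
```

View pics/c5.png

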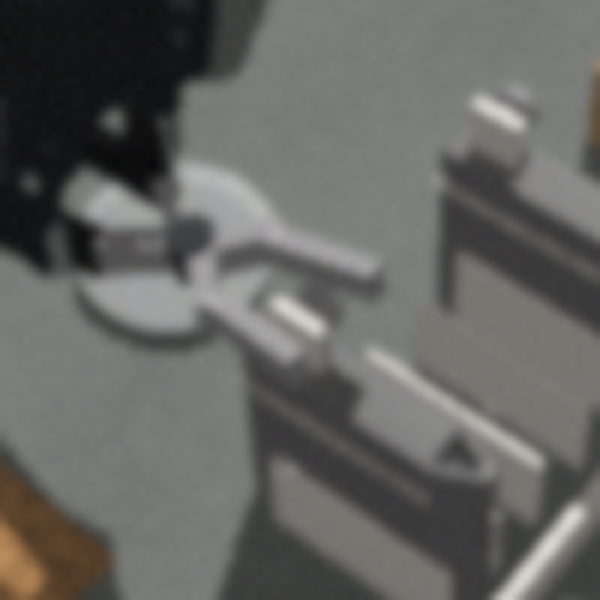

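The jaws straddle the tab and stud, with the tab at (300,315) and the near and far jaws on either side. Time to squeeze.

Emit:
apply_moves:
  steps: [0,0,0,0,0,0,0,0,0,0,0,0,0,-0.3,0,0,0,0,0,0,-1,0,0,0,0,0,0,-1,0,0,0,0,0,0,-1,0,0,0,0,0,0,-1,0,0,0,0,0,0,-1,0,0,0,0,0,0,-1,0,0,0,0,0,0,-1,0,0,0,0,0,0,-1]
  squeeze: 32

```text
t: 7.1
ee_pos: [0.4381, -0.0967, 0.1327]
orientation: [0.149, 3.135, -0.005]
wrist_force: [0.7, -0.0, -0.9]
finger_gap: 0.0314
```

```bash
python3 -c "
from g import *
a=robot.grab_frame('scene');cv2.imwrite('pics/raw_s6.png',a)
cv2.imwrite('pics/c6.png',cv2.resize(a[180:280,190:290],(600,600),interpolation=cv2.INTER_CUBIC))
s=robot.read_state();print(s['ee_pos'],s['wrist_force'],s['finger_gap'])"
```

```text
[ 0.43807533 -0.09671457  0.13264994] [ 0.44100311  0.15644725 -0.61045447] 0.031497003089931946
```

View pics/c6.png

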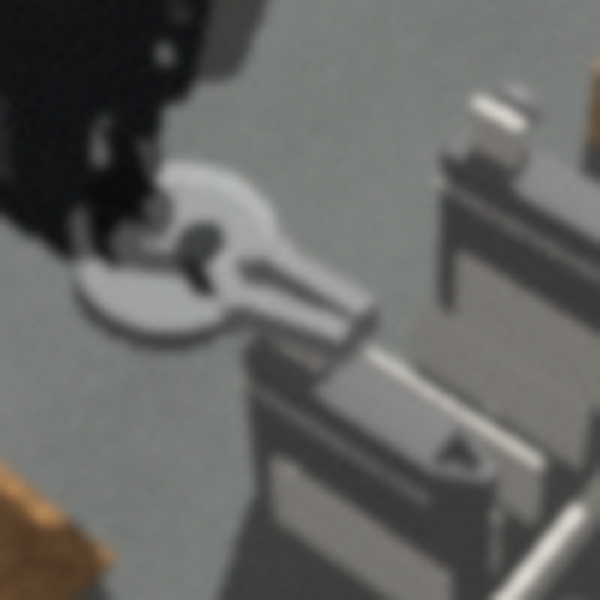

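The jaws seem to have closed above the tab: no white is visible between them at (300,315), and the 31.5 mm opening suggests they're nearly closed empty. I'll work out the jaw height by intersecting rays with the vertical plane through the tool axis.

```bash
python3 -c "
from g import *
p,r=tool();X=r.as_matrix()[:,0];Y=r.as_matrix()[:,1]
def f(n,uv,off=.0):
  o,v=ray('scene',np.atleast_2d(uv)); v=v.mean(0); t=((p-o)@Y+off)/(v@Y); q=o+t*v; print(n,(q*1000).round(1),'along',((q-p)@X*-1000).round(1))
c=lambda l:np.array(l)/6+[190,180]
for off in(0,.001):
  f('hinge5',c([195,235]),off); f('tips5',c([[378,272],[302,360]]),off)
  f('hinge6',c([200,240]),off); f('tips6',c([[372,312],[347,343]]),off)
f('hinge4',(np.array([107,152])/(400/150)+[180,150]),.0)
print(proj('scene',[TR+[0,0,.137]])*6-np.array([190,180])*6, TR)
"
```

```text
hinge5 [ 488.8 -101.5  144.9] along 51.0
tips5 [ 560.6 -108.3  155.2] along 123.1
hinge6 [ 491.2 -101.7  143.7] along 53.4
tips6 [ 569.8 -109.2  156.1] along 132.3
hinge5 [ 487.8 -100.4  142.9] along 49.9
tips5 [ 559.8 -107.2  153.2] along 122.3
hinge6 [ 490.3 -100.7  141.6] along 52.4
tips6 [ 569.  -108.1  154.2] along 131.5
hinge4 [ 485.7 -101.1  188.8] along 48.0
[[304.8767256  322.35977587]] [ 0.544 -0.108  0.   ]
```

Confirmed: the pliers are pitched jaws-up by about 0.15 rad because I gripped 7 mm ahead of balance, so the jaws closed above the stud. I'll open, lift, pitch the tool down and check.

Emit:
apply_moves:
  steps: [0,0,0,0,0,0,0,0,0,0,0,0,0,0.29,0,0,0,0,0,0,0.29,0,0,0,0,0,0,0.29,0,0,-2,0,0,0,0.29,0,0,-4,0,0.05,0,0.29,0,0,-6,0,0.1,0,0.29,0,0,-6,0,0.15,0,0.29,0,0,-6,0,0.15,0,0.29,0,0,-6,0,0.15,0,0.29]

```text
t: 8.15
ee_pos: [0.4377, -0.0967, 0.1921]
orientation: [-0.143, -2.992, -0.005]
wrist_force: [-0.1, -0.7, -1.2]
finger_gap: 0.0553
```

```bash
python3 -c "
from g import *
a=robot.grab_frame('scene');cv2.imwrite('pics/raw_s7.png',a)
cv2.imwrite('pics/c7.png',cv2.resize(a[160:270,180:280],(600,660),interpolation=cv2.INTER_CUBIC)[:600])
s=robot.read_state();print(s['ee_pos'],s['wrist_force'],s['finger_gap'],tool()[1].as_matrix().round(3))"
```

```text
[ 0.43743001 -0.09663115  0.1920856 ] [-0.11245161  1.11976843 -1.14566452] 0.05506564152432811 [[-0.985  0.095 -0.146]
 [ 0.095  0.995  0.01 ]
 [ 0.146 -0.004 -0.989]]
```

View pics/c7.png

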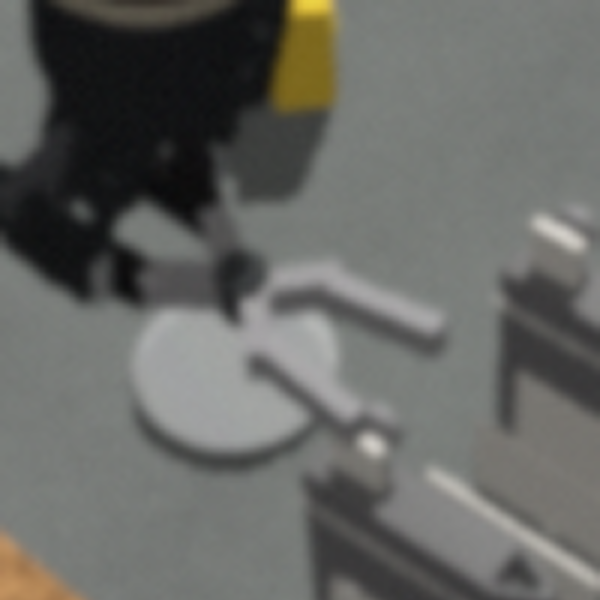

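Hinge at (240,268), jaw tips at (440,325) and (372,405).

```bash
cat >> g.py <<'E'
def along(n,uv,off=0.):
  p,r=tool();Y=r.as_matrix()[:,1];X=np.array([-Y[1],Y[0],0])
  o,v=ray('scene',np.atleast_2d(uv)); v=v.mean(0); q=o+((p-o)@Y+off)/(v@Y)*v; print(n,(q*1000).round(1),'dz',((q-p)[2]*1000).round(1),'along',((q-p)@X*-1000).round(1),'lat',((q-TR)@ay*1000).round(1))
E
python3 -c "
from g import *
c=lambda l:np.array(l)/6+[180,160]
for o in (0,.001):
  along('hinge',c([240,268]),o);along('tips',c([[440,325],[372,405]]),o)
"
```

```text
hinge [ 486.4 -101.3  198. ] dz 5.9 along 49.2 lat 1.4
tips [ 564.5 -108.7  204.3] dz 12.2 along 127.6 lat 1.2
hinge [ 485.4 -100.2  196.2] dz 4.1 along 48.1 lat 2.4
tips [ 563.8 -107.7  202.5] dz 10.4 along 126.8 lat 2.2
```

The view can't separate pitch from a small yaw in the hand. I'll use touch: come down with the jaws around the stud until the jaw underside feels the case top (z=110 mm), then back off to stud height.

Emit:
apply_moves:
  steps: [0,0.25,0,0,0,0,0.29,-0.22,0.25,1.5,0,0,0,0.29,-0.44,0.25,3,0,0,0,0.29,-0.66,0.25,4.5,0,0,0,0.29,-0.79,0.26,5.34,0,0,0,0.29,-0.79,0.26,5.34,0,0,0,0.29,-0.79,0.26,5.34,0,0,0,0.29]

```text
t: 8.9
ee_pos: [0.4377, -0.0942, 0.1385]
orientation: [-0.143, -2.992, -0.005]
wrist_force: [0.3, -0.4, -1.8]
finger_gap: 0.055
```

Emit:
apply_moves:
  steps: [-0.03,0,0.2,0,0,0,0.29,-0.06,0,0.4,0,0,0,0.29,-0.06,0,0.4,0,0,0,0.29]

```text
t: 9.2
ee_pos: [0.4378, -0.0942, 0.1345]
orientation: [-0.143, -2.992, -0.005]
wrist_force: [0.0, 0.5, -2.7]
finger_gap: 0.0551
```

Emit:
apply_moves:
  steps: [-0.03,0,0.2,0,0,0,0.29,-0.06,0,0.4,0,0,0,0.29,-0.06,0,0.4,0,0,0,0.29]

```text
t: 9.5
ee_pos: [0.4376, -0.0942, 0.1301]
orientation: [-0.143, -2.992, -0.005]
wrist_force: [-0.5, -0.1, -3.2]
finger_gap: 0.0553
```

Emit:
apply_moves:
  steps: [-0.03,0,0.2,0,0,0,0.29,-0.06,0,0.4,0,0,0,0.29,-0.06,0,0.4,0,0,0,0.29]

```text
t: 9.8
ee_pos: [0.4374, -0.0942, 0.1258]
orientation: [-0.143, -2.991, -0.005]
wrist_force: [-0.3, 0.1, -1.6]
finger_gap: 0.0549
```

Emit:
apply_moves:
  steps: [-0.03,0,0.2,0,0,0,0.29,-0.06,0,0.4,0,0,0,0.29,-0.06,0,0.4,0,0,0,0.29]

```text
t: 10.1
ee_pos: [0.4372, -0.0942, 0.1214]
orientation: [-0.143, -2.991, -0.005]
wrist_force: [-0.2, -0.0, -2.3]
finger_gap: 0.0551
```

```bash
python3 -c "
from g import *
a=robot.grab_frame('scene');cv2.imwrite('pics/raw_s8.png',a)
cv2.imwrite('pics/c8.png',cv2.resize(a[190:270,205:295],(675,600),interpolation=cv2.INTER_CUBIC))
s=robot.read_state();print(s['ee_pos'],s['wrist_force'],s['wrist_torque'],s['finger_gap'])"
```

```text
[ 0.43734277 -0.09424976  0.12159161] [-0.45467305  0.465808   -1.95004692] [ 0.00166379 -0.20756424 -0.03373585] 0.05532748526853874
```

View pics/c8.png

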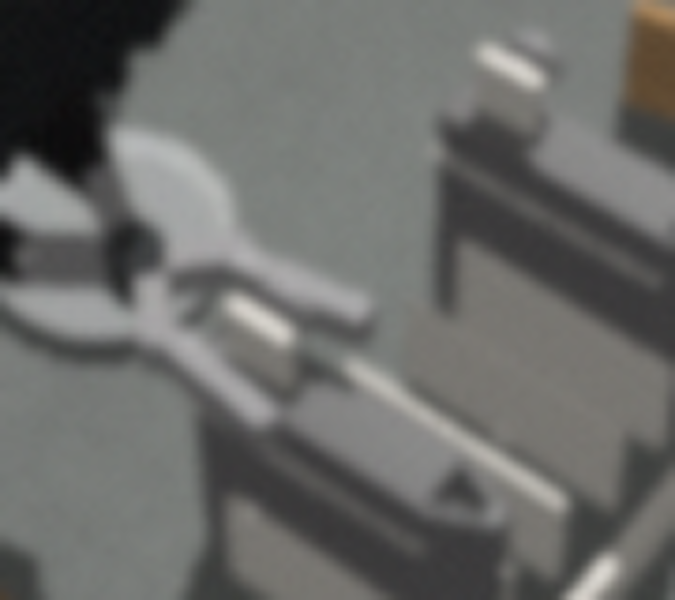

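The tab (260,335) now stands clearly between the jaws, with tips at (268,413) and (363,310) and the hinge at (140,248).

```bash
python3 -c "
from g import *
c=lambda l:np.array(l)/7.5+[205,190]
for o in (0,.002,.004):
  along('hinge',c([140,248]),o);along('tips',c([[363,308],[268,413]]),o)
for z in(.118,.126,.134):
  q=onz('scene',c([[363,308],[268,413]]),z)-TR; print(z,(q@ax*1000).round(1),(q@ay*1000).round(1))
"
```

```text
hinge [488.9 -99.2 126.3] dz 4.7 along 51.8 lat 3.7
tips [ 559.5 -105.9  128.9] dz 7.3 along 122.7 lat 3.5
hinge [487.  -97.  122.2] dz 0.6 along 49.7 lat 5.7
tips [ 558.  -103.8  124.8] dz 3.2 along 121.0 lat 5.5
hinge [485.1 -94.8 118.1] dz -3.5 along 47.6 lat 7.7
tips [ 556.5 -101.6  120.7] dz -0.9 along 119.3 lat 7.5
0.118 [10.4 11. ] [ 33.2 -14.8]
0.126 [13.7 14.3] [ 29.  -18.5]
0.134 [17.  17.6] [ 24.8 -22.1]
```

The jaws are level, with their middle at z≈121 mm. I'll raise 4 mm, go 2 mm forward, and squeeze.

Emit:
apply_moves:
  steps: [-0.14,0,-0.4,0,0,0,0.29,-0.14,0,-0.4,0,0,0,0.29,-0.14,0,-0.4,0,0,0,0,-0.14,0,-0.4,0,0,0,-0.4,-0.14,0,-0.4,0,0,0,-1,-0.14,0,-0.4,0,0,0,-1,-0.14,0,-0.4,0,0,0,-1,-0.14,0,-0.4,0,0,0,-1,-0.14,0,-0.4,0,0,0,-1,-0.14,0,-0.4,0,0,0,-1]
  squeeze: 32

```text
t: 11.15
ee_pos: [0.4392, -0.0944, 0.1253]
orientation: [-0.143, -2.991, -0.005]
wrist_force: [-2.0, 0.2, -1.0]
finger_gap: 0.0359
```

Emit:
apply_moves:
  steps: [0,0,0,0,0,0,-1,0,0,0,0,0,0,-1,0,0,0,0,0,0,-1,0,0,0,0,0,0,-1]
  squeeze: 36

```text
t: 11.55
ee_pos: [0.4392, -0.0944, 0.1253]
orientation: [-0.143, -2.991, -0.005]
wrist_force: [-1.5, -0.3, -1.5]
finger_gap: 0.0361
```

```bash
python3 -c "
from g import *
a=robot.grab_frame('scene');cv2.imwrite('pics/raw_s9.png',a)
cv2.imwrite('pics/c9.png',cv2.resize(a[190:270,205:295],(675,600),interpolation=cv2.INTER_CUBIC))
s=robot.read_state();print(s['ee_pos'],s['wrist_force'],s['wrist_torque'],s['finger_gap'])"
```

```text
[ 0.43924023 -0.09442159  0.12531565] [-1.83291448 -0.36663801 -0.75508864] [-0.1138164   0.07928764 -0.06220965] 0.035710855093219
```

View pics/c9.png

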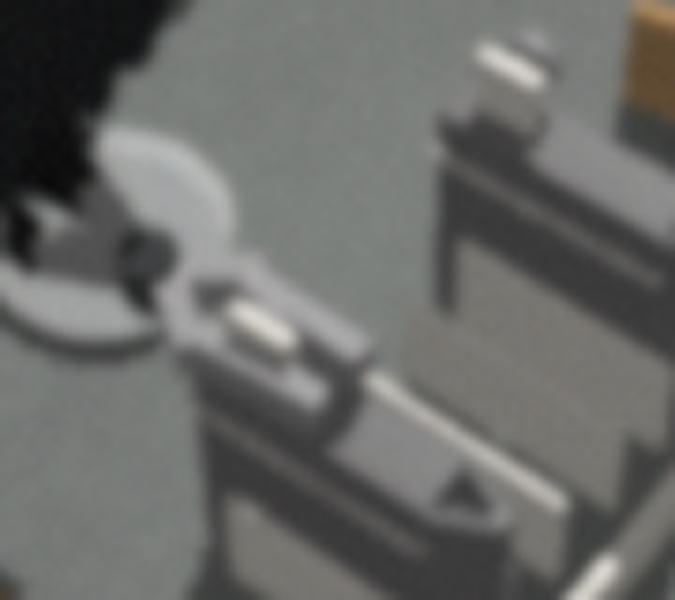

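The jaws are clamped on the tab and cap. The opening sits at 35.8 mm (the value expected for shut, against 31.5 closed empty) and stayed there when I raised the force. Now I'll open, lift, and move to the left case.

Emit:
apply_moves:
  steps: [0,0,0,0,0,0,-0.1,0,0,0,0,0,0,0.1,0,0,0,0,0,0,0.29,0,0,0,0,0,0,0.29,0,0,0,0,0,0,0.29,0.3,0,-2,0,0,0,0.29,0.6,0,-4,0,0,0,0.29,0.88,0,-5.9,0,0,0,0.29,0.88,0,-5.9,0,0,0,0.29]

```text
t: 12.5
ee_pos: [0.4406, -0.0944, 0.1869]
orientation: [-0.143, -2.995, -0.006]
wrist_force: [0.1, -0.5, -1.7]
finger_gap: 0.0553
```

Emit:
apply_moves:
  steps: [0,2.5,0,0,0,0,0.29,0,5,0,0,0,0,0.29,0,7.5,0,0,0,0,0.29,0,10,0,0,0,0,0.29,0.05,12.6,0,0,0,0,0.29,0.05,12.6,0,0,0,0,0.29,0.05,12.6,0,0,0,0,0.29]

```text
t: 13.2
ee_pos: [0.4517, 0.0312, 0.1857]
orientation: [-0.141, -2.994, -0.005]
wrist_force: [0.1, 0.1, -2.7]
finger_gap: 0.0553
```

```bash
python3 -c "
from g import *
s=robot.read_state();print(s['wrist_force'],s['finger_gap'])
go([.4507,.0311,.1253]);p=np.array(s['ee_pos'])
a=robot.grab_frame('scene');cv2.imwrite('pics/raw_s10.png',a)
o=np.zeros((600,800,3),np.uint8);b=cv2.imread('pics/raw_s0.png')
o[:480,:480]=cv2.resize(a[160:240,205:285],(480,480),interpolation=cv2.INTER_CUBIC)
o[:300,490:790]=cv2.resize(a[215:265,225:275],(300,300),interpolation=cv2.INTER_CUBIC)
o[300:,490:790]=cv2.resize(b[215:265,225:275],(300,300),interpolation=cv2.INTER_CUBIC)
cv2.imwrite('pics/c10.png',o)"
```

```text
[ 0.09318502  0.08757869 -2.6643604 ] 0.05532205264594482
shift cm [-0.77  0.    6.  ]
```

View pics/c10.png

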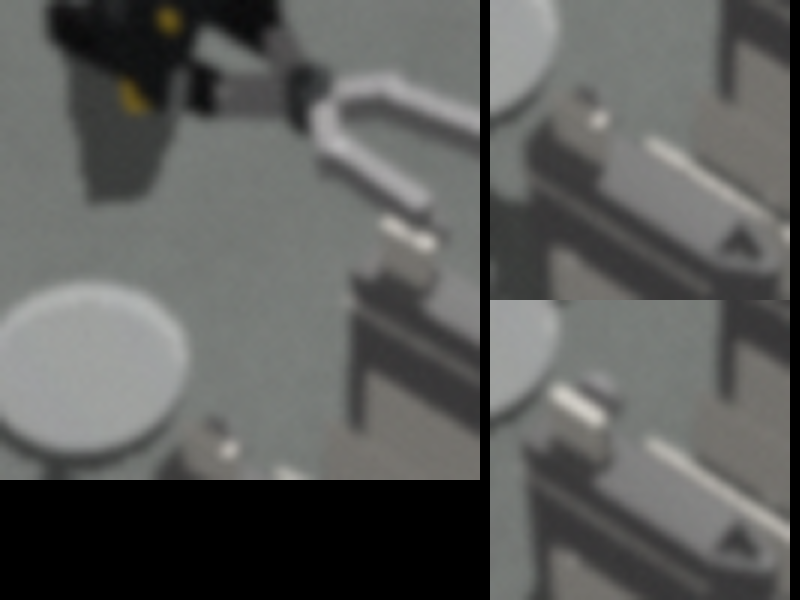

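The right stud cap (585,100) now sits close to the tab, compared with protruding at (605,385) before. The jaws are over the left tab in the same relative pose, so I'll descend and squeeze.

Emit:
apply_moves:
  steps: [-0.2,0,1.5,0,0,0,0.29,-0.4,0,3,0,0,0,0.29,-0.6,0,4.5,0,0,0,0.29,-0.77,0,6,0,0,0,0.29,-0.77,0,6,0,0,0,0.29,-0.77,0,6,0,0,0,0.29]

```text
t: 13.85
ee_pos: [0.4506, 0.0295, 0.1256]
orientation: [-0.146, -2.993, -0.004]
wrist_force: [-0.4, 0.9, -0.6]
finger_gap: 0.0553
```

Emit:
apply_moves:
  steps: [0,0,0,0,0,0,0,0,0,0,0,0,0,-0.4,0,0,0,0,0,0,-1,0,0,0,0,0,0,-1,0,0,0,0,0,0,-1,0,0,0,0,0,0,-1,0,0,0,0,0,0,-1,0,0,0,0,0,0,-1,0,0,0,0,0,0,-1,0,0,0,0,0,0,-1]
  squeeze: 34

```text
t: 14.85
ee_pos: [0.4506, 0.0295, 0.1255]
orientation: [-0.146, -2.993, -0.004]
wrist_force: [-0.3, -0.2, -2.0]
finger_gap: 0.0319
```

Emit:
apply_moves:
  steps: [0,0,0,0,0,0,-1,0,0,0,0,0,0,-1,0,0,0,0,0,0,-1,0,0,0,0,0,0,-1]
  squeeze: 36

```text
t: 15.25
ee_pos: [0.4506, 0.0295, 0.1255]
orientation: [-0.146, -2.993, -0.004]
wrist_force: [0.6, -0.1, -1.2]
finger_gap: 0.0319
```

The opening of 31.9 mm means the jaws closed without the stud between them. I'll look.

```bash
python3 -c "
from g import *
a=robot.grab_frame('scene');cv2.imwrite('pics/raw_s11.png',a)
cv2.imwrite('pics/c11.png',cv2.resize(a[150:240,205:305],(660,594),interpolation=cv2.INTER_CUBIC))"
```

```text
(no output)
```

View pics/c11.png

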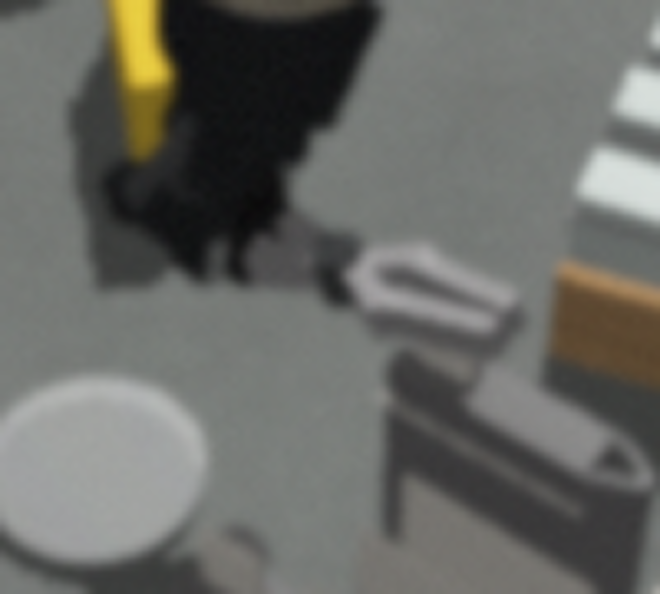

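The jaws closed over the tab again, so the pliers pitched up when I opened quickly after the first squeeze. Now to measure the tilt.

```bash
python3 -c "
from g import *
c=lambda l:np.array(l)/6.6+[205,150]
for o in (-.001,.001):
  along('hinge',c([342,275]),o);along('tips',c([[512,300],[492,327]]),o)
d=lambda l:np.array(l)/7.5+[205,190]
# reference: squeezed pose R (c9) relative
p=np.array([.4392,-.0944,.1253]);r=tool()[1];Y=r.as_matrix()[:,1];X=np.array([-Y[1],Y[0],0])
for n,uv in(('hinge9',[[150,250]]),('tips9',[[365,350],[322,400]])):
  o,v=ray('scene',d(uv));v=v.mean(0);q=o+((p-o)@Y)/(v@Y)*v;print(n,((q-p)[2]*1000).round(1),((q-p)@X*-1000).round(1))
"
```

```text
hinge [504.3  23.3 127.9] dz 2.4 along 54.1 lat 127.0
tips [576.8  16.3 159.9] dz 34.4 along 126.9 lat 126.8
hinge [503.   25.4 124.9] dz -0.6 along 52.5 lat 129.0
tips [575.8  18.4 157. ] dz 31.5 along 125.6 lat 128.8
hinge9 3.9 54.4
tips9 6.4 131.9
```

The tips are about 27 mm too high, so the pliers are pitched an extra 0.2 rad. I'll open slowly this time, then lift and pitch the tool down by 0.2.

Emit:
apply_moves:
  steps: [0,0,0,0,0,0,-0.2,0,0,0,0,0,0,-0.15,0,0,0,0,0,0,-0.1,0,0,0,0,0,0,-0.05,0,0,0,0,0,0,0,0,0,0,0,0,0,0.05,0,0,0,0,0,0,0.1,0,0,0,0,0,0,0.15,0,0,0,0,0,0,0.2,0,0,0,0,0,0,0.24]

```text
t: 16.3
ee_pos: [0.4506, 0.0295, 0.1255]
orientation: [-0.146, -2.993, -0.004]
wrist_force: [-0.5, -0.3, -2.0]
finger_gap: 0.053
```

Emit:
apply_moves:
  steps: [0.2,0.15,-1.5,0,0,0,0.24,0.4,0.15,-3,0,0,0,0.24,0.6,0.15,-4,0,0,0,0.24,0.6,0.15,-4,0,0.05,0,0.24,0.6,0.15,-4,0,0.1,0,0.24,0.6,0.15,-4,0,0.15,0,0.24,0.6,0.15,-4,0,0.2,0,0.24,0.6,0.15,-4,0,0.2,0,0.24,0.6,0.15,-4,0,0.2,0,0.24]

```text
t: 17.2
ee_pos: [0.4506, 0.031, 0.1656]
orientation: [-0.137, -2.794, -0.017]
wrist_force: [0.2, -0.5, -2.7]
finger_gap: 0.0531
```

```bash
python3 -c "
from g import *
a=robot.grab_frame('scene');cv2.imwrite('pics/raw_s12.png',a)
cv2.imwrite('pics/c12.png',cv2.resize(a[150:240,205:305],(660,594),interpolation=cv2.INTER_CUBIC))
s=robot.read_state();print(s['ee_pos'],s['wrist_force'],s['finger_gap'],tool()[1].as_matrix().round(3))"
```

```text
[0.45045328 0.03110138 0.16585276] [-0.11668979  0.06438157 -1.65486608] 0.05300270717367981 [[-0.937  0.097 -0.336]
 [ 0.093  0.995  0.029]
 [ 0.337 -0.004 -0.941]]
```

View pics/c12.png

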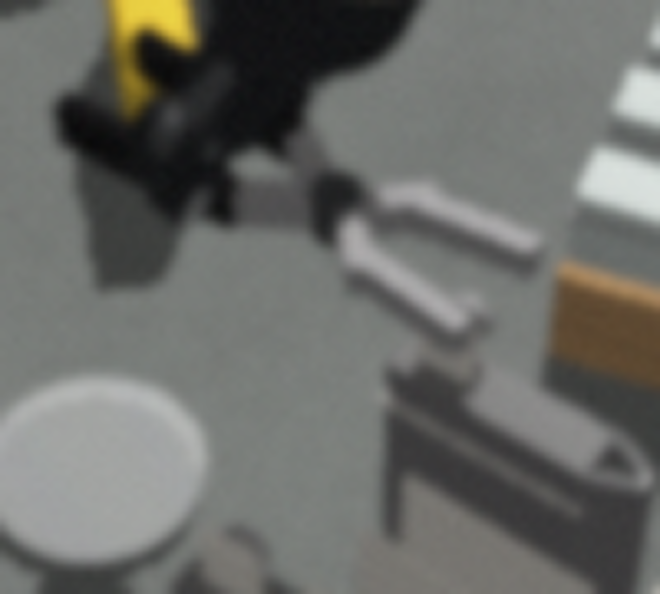

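Hinge at (340,195), tips at (535,245) and (457,327), tab at (445,358).

```bash
python3 -c "
from g import *
c=lambda l:np.array(l)/6.6+[205,150]
p,r=tool()
for o in (-.001,.001):
  along('hinge',c([340,195]),o);along('tips',c([[533,243],[457,327]]),o)
d=p-TL;print('tcp rel TL',d@ax,d@ay); print(r.inv().apply([0,0,-1]),r.inv().apply(ax))
"
```

```text
hinge [502.2  25.1 170.9] dz 5.1 along 52.1 lat 128.6
tips [572.1  18.3 171.1] dz 5.2 along 122.4 lat 128.3
hinge [500.9  27.2 168.1] dz 2.2 along 50.5 lat 130.6
tips [571.1  20.4 168.3] dz 2.4 along 121.1 lat 130.3
tcp rel TL -0.105853981645805 0.003840003623464386
[-0.33729103  0.00434811  0.94139038] [-0.94138264  0.00458863 -0.33730945]
```

The pliers are level now (tips dz about 5, as in the successful squeeze). I'll go down to TCP z = 0.127 and squeeze slowly.

Emit:
apply_moves:
  steps: [-0.35,0,1,0,0,0,0.24,-0.7,0,2,0,0,0,0.24,-1,0,2.8,0,0,0,0.24,-1.31,0.02,3.67,0,0,0,0.24,-1.31,0.02,3.67,0,0,0,0.24,-1.31,0.02,3.67,0,0,0,0.24]

```text
t: 17.85
ee_pos: [0.4503, 0.031, 0.1267]
orientation: [-0.137, -2.794, -0.017]
wrist_force: [-0.3, -0.6, -1.3]
finger_gap: 0.0529
```

Emit:
apply_moves:
  steps: [0,0,0,0,0,0,0.15,0,0,0,0,0,0,0.05,0,0,0,0,0,0,-0.05,0,0,0,0,0,0,-0.15,0,0,0,0,0,0,-0.4,0,0,0,0,0,0,-1,0,0,0,0,0,0,-1,0,0,0,0,0,0,-1,0,0,0,0,0,0,-1,0,0,0,0,0,0,-1]
  squeeze: 36

```text
t: 18.85
ee_pos: [0.4502, 0.031, 0.1267]
orientation: [-0.137, -2.794, -0.017]
wrist_force: [-0.1, -0.5, -1.7]
finger_gap: 0.0328
```

Emit:
apply_moves:
  steps: [0,0,0,0,0,0,-1,0,0,0,0,0,0,-1,0,0,0,0,0,0,-1,0,0,0,0,0,0,-1]
  squeeze: 40

```text
t: 19.25
ee_pos: [0.4502, 0.031, 0.1267]
orientation: [-0.137, -2.794, -0.017]
wrist_force: [-0.3, 0.2, -1.4]
finger_gap: 0.033
```

33 mm is ambiguous (empty was 31.5–31.9, shut was 35.8). I'll take a frame now, open slowly, lift, and view both side by side.

```bash
python3 -c "
from g import *
a=robot.grab_frame('scene');cv2.imwrite('pics/raw_s13.png',a)"
```

Emit:
apply_moves:
  steps: [0,0,0,0,0,0,-0.2,0,0,0,0,0,0,-0.15,0,0,0,0,0,0,-0.1,0,0,0,0,0,0,-0.05,0,0,0,0,0,0,0,0,0,0,0,0,0,0.05,0,0,0,0,0,0,0.1,0,0,0,0,0,0,0.15,0,0,0,0,0,0,0.2,0,0,0,0,0,0,0.24]

```text
t: 20.3
ee_pos: [0.4502, 0.031, 0.1266]
orientation: [-0.137, -2.794, -0.017]
wrist_force: [0.9, -0.7, -1.7]
finger_gap: 0.0527
```

Emit:
apply_moves:
  steps: [0.5,0,-1.4,0,0,0,0.24,1,0,-2.8,0,0,0,0.24,1.7,0,-4.7,0,0,0,0.24,1.7,0,-4.7,0,0,0,0.24,1.7,0,-4.7,0,0,0,0.24]

```text
t: 20.8
ee_pos: [0.4506, 0.0314, 0.1774]
orientation: [-0.137, -2.795, -0.018]
wrist_force: [-0.1, 0.1, -2.8]
finger_gap: 0.0532
```

```bash
python3 -c "
from g import *
a=robot.grab_frame('scene');cv2.imwrite('pics/raw_s14.png',a)
o=np.zeros((600,800,3),np.uint8)
L=lambda n:cv2.convertScaleAbs(cv2.imread('pics/raw_s%d.png'%n),alpha=1.6)
r=lambda i,x,y,w,h,W,H:cv2.resize(i[y:y+h,x:x+w],(W,H),interpolation=cv2.INTER_CUBIC)
o[:400,:400]=r(L(13),240,170,60,60,400,400); o[:400,400:]=r(L(14),240,170,60,60,400,400)
o[400:,:200]=r(L(0),260,190,24,24,200,200);o[400:,200:400]=r(L(12),260,190,24,24,200,200);o[400:,400:600]=r(L(14),260,190,24,24,200,200);o[400:,600:800]=r(L(14),225,223,24,24,200,200)
cv2.imwrite('pics/c14.png',o)
s=robot.read_state();print(s['ee_pos'],s['finger_gap'])"
```

```text
[0.45012137 0.03138591 0.17676249] 0.0531945641203768
```

View pics/c14.png

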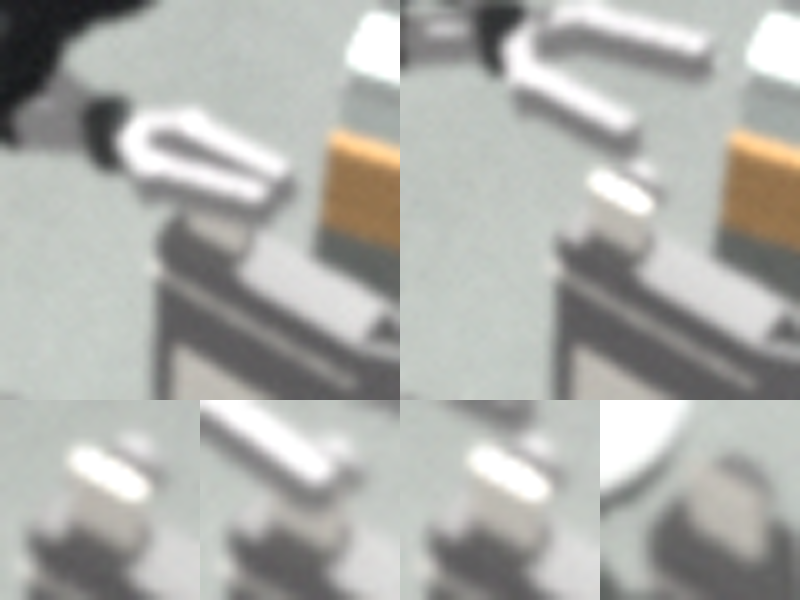

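Panel s14 shows the left stud still protruding (640,175), and in s13 the jaws (265,190) closed above the tab. The right stud (735,470) looks shut. That was my last view, so I'll go on numerically and compare jaw heights across frames s12, s13 and s14.

```bash
python3 -c "
from g import *
print('TL tab proj',proj('scene',[TL+[0,0,.137]]),'seen 273,199.3')
def f(n,uv,p,off=0):
  p=np.array(p);r=tool()[1];Y=r.as_matrix()[:,1];X=np.array([-Y[1],Y[0],0])
  o,v=ray('scene',np.array(uv,float));v=v.mean(0);q=o+((p-o)@Y+off)/(v@Y)*v;print(n,'z',(q[2]*1000).round(1),'dz',((q-p)[2]*1000).round(1),'along',((q-p)@X*-1000).round(1))
c=lambda l:np.array(l)*.15+[240,170]
p13=[.4502,.031,.1267];p14=[.4501,.0314,.1768]
f('h13',c([[105,130]]),p13);f('t13',c([[287,172],[265,195]]),p13)
f('h14',c([[105,35]]),p14);f('t14',c([[308,45],[232,130]]),p14)
f('seen tab top',c([[215,195]]),TL)
"
```

```text
TL tab proj [[273.25042268 199.43416534]] seen 273,199.3
h13 z 130.2 dz 3.5 along 49.3
t13 z 157.0 dz 30.3 along 126.9
h14 z 183.1 dz 6.3 along 49.1
t14 z 204.9 dz 28.1 along 121.1
seen tab top z 134.5 dz 134.5 along -3.4
```

The pliers were level before the squeeze (s12) but pitched up during it, since they slip about the off-balance grip. The lasting fix is to lay them on the mat and regrip at the balance point with the tool vertical.

```bash
python3 -c "
from g import *
go([.39,-.2225,.2]);go([.39,-.2225,.06]);p,r=tool();print(r.inv().apply([0,0,-1]))"
```

```text
shift cm [  4.06 -25.86  -0.89] 
shift cm [ -0.66 -25.8   12.29] 
[-0.33752679  0.00435819  0.94130584]
```

Emit:
apply_moves:
  steps: [1,-1,-2,0,0,0,0.24,2,-4,-2,0,0,0,0.24,3,-8,-1.5,0,0,0,0.24,4,-12,-0.9,0,0,0,0.24,4,-16,-0.9,0,0,0,0.24,4,-20,-0.9,0,0,0,0.24,4.05,-24,-0.9,0,0,0,0.24,4.06,-25.9,-0.9,0,0,0,0.24,4.06,-25.9,-0.9,0,0,0,0.24]

```text
t: 21.75
ee_pos: [0.3886, -0.2257, 0.1997]
orientation: [-0.144, -2.793, -0.017]
wrist_force: [-0.3, -0.3, -1.6]
finger_gap: 0.053
```

Emit:
apply_moves:
  steps: [-1,0,2.8,0,0,0,0.24,-2,0,5.6,0,0,0,0.24,-3,0,8.4,0,0,0,0.24,-4,0,11.2,0,0,0,0.24,-5,0,14,0,0,0,0.24,-5,0,14,0,0,0,0.24]

```text
t: 22.35
ee_pos: [0.386, -0.2245, 0.0481]
orientation: [-0.142, -2.786, -0.018]
wrist_force: [0.4, 0.3, -1.6]
finger_gap: 0.0531
```

Emit:
apply_moves:
  steps: [-0.18,0,0.5,0,0,0,0.24,-0.36,0,1,0,0,0,0.24,-0.5,0,1.4,0,0,0,0.24,-0.5,0,1.4,0,0,0,0.24]

```text
t: 22.75
ee_pos: [0.3861, -0.2245, 0.0334]
orientation: [-0.142, -2.787, -0.018]
wrist_force: [0.6, 0.0, -1.4]
finger_gap: 0.0527
```

Emit:
apply_moves:
  steps: [-0.1,0,0.3,0,0,0,0.24,-0.2,0,0.55,0,0,0,0.24,-0.2,0,0.55,0,0,0,0.24]

```text
t: 23.05
ee_pos: [0.3861, -0.2245, 0.0274]
orientation: [-0.142, -2.787, -0.019]
wrist_force: [0.4, 0.2, -0.7]
finger_gap: 0.0531
```

Emit:
apply_moves:
  steps: [0,0,0,0,0,0,0.4,0,0,0,0,0,0,0.6,0,0,0,0,0,0,1,0,0,0,0,0,0,1,0.7,0,-2,0,0,0,1,2,0,-6,0,0,0,1,4,0,-11,0,0,0,1,6,0,-16,0,0,0,1,6,0,-16,0,0,0,1]

```text
t: 23.95
ee_pos: [0.3866, -0.225, 0.2032]
orientation: [-0.143, -2.794, -0.018]
wrist_force: [0.8, -0.2, -0.6]
finger_gap: 0.0854
```

```bash
python3 -c "
from g import *
go([.5,.02,.25],np.radians(174.7))"
```

```text
shift cm [-6.66 25.5  -7.5 ] turn [-0.003 -0.344 -0.01 ]
```

Emit:
apply_moves:
  steps: [-6.6,25.5,-7.5,0,-0.344,0,1,-6.6,25.5,-7.5,0,-0.344,0,1,-6.6,25.5,-7.5,0,-0.344,0,1,-6.6,25.5,-7.5,0,-0.344,0,1,-6.6,25.5,-7.5,0,-0.344,0,1,-6.6,25.5,-7.5,0,-0.344,0,1,-6.6,25.5,-7.5,0,-0.344,0,1,-6.6,25.5,-7.5,0,-0.344,0,1]

```text
t: 24.75
ee_pos: [0.4992, 0.0194, 0.2496]
orientation: [-0.16, -3.136, 0.01]
wrist_force: [0.4, -0.7, -0.1]
finger_gap: 0.0854
```

```bash
cat > pl.py <<'E'
from g import *
def run(tag):
    st=robot.read_state();print(np.round(st['ee_pos'],3))
    for n,ref in(('top','pics/raw_t0.png'),('scene','pics/raw_s0.png')):
        im=robot.grab_frame(n);cv2.imwrite(f'pics/raw_{tag}_{n}.png',im);b=cv2.imread(ref)
        c=proj(n,[[.42,-.23,.02]])[0].astype(int)
        w=50 if n=='top' else 70
        y0,x0=max(c[1]-w,0),max(c[0]-w,0)
        I=cv2.cvtColor(im[y0:c[1]+w,x0:c[0]+w],cv2.COLOR_BGR2HSV).astype(int)
        d=cv2.absdiff(cv2.GaussianBlur(im,(3,3),0),cv2.GaussianBlur(b,(3,3),0)).max(2)[y0:c[1]+w,x0:c[0]+w]
        black=(I[...,2]<48); steel=(I[...,1]<60)&(d>20)&(I[...,2]>85)
        for nm,m in(('black',black),('steel',steel)):
            k,l,s,ce=cv2.connectedComponentsWithStats(m.astype(np.uint8))
            for i in range(1,k):
                if s[i,4]>=12:
                    yy,xx=np.nonzero(l==i);q=onz(n,np.c_[xx+x0,yy+y0],.016)[:,:2]*1000
                    cc=q.mean(0);u,sv,vt=np.linalg.svd(q-cc,full_matrices=False);t=(q-cc)@vt[0]
                    print(n,nm,s[i,4],'ctr',cc.round(),'ends',(cc+vt[0]*t.min()).round(),(cc+vt[0]*t.max()).round())
if __name__=='__main__':
    import sys;run(sys.argv[1])
E
python3 pl.py p1
```

```text
[0.499 0.019 0.25 ]
top black 25 ctr [ 367. -251.] ends [ 400. -250.] [ 330. -251.]
top steel 73 ctr [ 582. -113.] ends [ 602. -124.] [ 561. -100.]
top steel 28 ctr [ 594. -231.] ends [ 590. -216.] [ 600. -251.]
top steel 368 ctr [ 579. -324.] ends [ 563. -240.] [ 596. -412.]
top steel 43 ctr [ 571. -233.] ends [ 592. -258.] [ 558. -218.]
top steel 2083 ctr [ 318. -256.] ends [ 277. -397.] [381. -32.]
top steel 326 ctr [ 459. -236.] ends [ 516. -250.] [ 403. -223.]
top steel 18 ctr [ 274. -117.] ends [ 294. -114.] [ 254. -120.]
scene black 115 ctr [ 360. -199.] ends [ 321. -190.] [ 397. -207.]
scene black 147 ctr [ 359. -251.] ends [ 316. -250.] [ 401. -252.]
scene steel 91 ctr [ 151. -170.] ends [ 167. -206.] [ 139. -142.]
scene steel 3656 ctr [ 341. -195.] ends [392.  57.] [ 300. -396.]
scene steel 16 ctr [ 181. -242.] ends [ 172. -233.] [ 193. -254.]
scene steel 17 ctr [484. -41.] ends [479. -37.] [489. -47.]
scene steel 112 ctr [ 412. -229.] ends [ 414. -204.] [ 410. -252.]
scene steel 287 ctr [ 466. -233.] ends [ 475. -198.] [ 459. -260.]
scene steel 12 ctr [ 517. -224.] ends [ 512. -213.] [ 524. -236.]
scene steel 36 ctr [ 562. -230.] ends [ 556. -219.] [ 570. -242.]
scene steel 43 ctr [ 633. -246.] ends [ 620. -225.] [ 643. -262.]
scene steel 17 ctr [ 629. -286.] ends [ 621. -277.] [ 634. -292.]
scene steel 41 ctr [ 645. -275.] ends [ 645. -265.] [ 644. -285.]
```

The pliers lie flat on the mat with hinge at about (435,-232), axis -6.8°, and balance point near (377,-225). Regripping there.

```bash
python3 -c "
from g import *
go([.3765,-.225,.2],np.radians(173.2))"
```

```text
shift cm [  9.65 -25.44   5.13] turn [-0.006 -0.001  0.015]
```

Emit:
apply_moves:
  steps: [9.65,-25.4,5.1,-0.006,0,0.015,1,9.65,-25.4,5.1,-0.006,0,0.015,1,9.65,-25.4,5.1,-0.006,0,0.015,1,9.65,-25.4,5.1,-0.006,0,0.015,1,9.65,-25.4,5.1,-0.006,0,0.015,1,9.65,-25.4,5.1,-0.006,0,0.015,1,9.65,-25.4,5.1,-0.006,0,0.015,1,9.65,-25.4,5.1,-0.006,0,0.015,1]

```text
t: 25.65
ee_pos: [0.3757, -0.2253, 0.2001]
orientation: [-0.192, -3.135, -0.002]
wrist_force: [-0.3, 1.0, 0.8]
finger_gap: 0.0852
```

```bash
python3 -c "
from g import *
go([.3765,-.225,.025],np.radians(173.2));print(tool()[0])"
```

```text
shift cm [-9.000e-02  1.000e-02  1.751e+01] turn [ 0.001 -0.001 -0.003]
[ 0.37567596 -0.22526357  0.2001001 ]
```

Emit:
apply_moves:
  steps: [-0.1,0,4,0,0,0,1,-0.1,0,8,0,0,0,1,-0.1,0,12,0,0,0,1,-0.1,0,15.5,0,0,0,1,-0.1,0,17,0,0,0,1,-0.1,0,17.5,0,0,0,1,-0.1,0,17.5,0,0,0,1]

```text
t: 26.35
ee_pos: [0.3766, -0.2247, 0.0249]
orientation: [-0.19, -3.134, -0.002]
wrist_force: [-0.2, -0.4, -0.2]
finger_gap: 0.0855
```

Emit:
apply_moves:
  steps: [0,0,0,0,0,0,0.7,0,0,0,0,0,0,0.5,0,0,0,0,0,0,0.42,0,0,0,0,0,0,0.36,0,0,0,0,0,0,0.3,0,0,0,0,0,0,0.26,0,0,0,0,0,0,0.24,0,0,0,0,0,0,0.24]
  squeeze: 36

```text
t: 27.15
ee_pos: [0.3783, -0.2251, 0.0266]
orientation: [0.19, 3.134, 0.002]
wrist_force: [-1.7, 1.5, 15.6]
finger_gap: 0.0529
```

Fingertips are pressing on the mat, so I'll release, raise 4 mm and close again, then lift slowly.

Emit:
apply_moves:
  steps: [0,0,0,0,0,0,0.5,0,0,0,0,0,0,0.5,0.1,0,-0.5,0,0,0,0.5,0.1,0,-0.5,0,0,0,0.5,0.1,0,-0.5,0,0,0,0.42,0.1,0,-0.5,0,0,0,0.36,0.1,0,-0.5,0,0,0,0.3,0.1,0,-0.5,0,0,0,0.26,0.1,0,-0.5,0,0,0,0.24,0.1,0,-0.5,0,0,0,0.24]

```text
t: 28.15
ee_pos: [0.3783, -0.2255, 0.0324]
orientation: [0.19, 3.132, 0.002]
wrist_force: [-1.9, 1.5, 14.4]
finger_gap: 0.0528
```

Emit:
apply_moves:
  steps: [0,0,-0.5,0,0,0,0.24,0,0,-1.5,0,0,0,0.24,0,0,-3,0,0,0,0.24,0,0,-5,0,0,0,0.24,0,0,-7.5,0,0,0,0.24,0,0,-10,0,0,0,0.24,0,0,-12.5,0,0,0,0.24,0,0,-15,0,0,0,0.24,0,0,-16.5,0,0,0,0.24,0,0,-16.5,0,0,0,0.24]

```text
t: 29.15
ee_pos: [0.3785, -0.2263, 0.1994]
orientation: [0.191, 3.129, 0.003]
wrist_force: [-0.6, -0.1, -3.4]
finger_gap: 0.0529
```

```bash
python3 -c "
from g import *
go(TL-.113*ax+.004*ay+[0,0,.2],np.radians(174.7));s=robot.read_state();print(s['ee_pos'],s['wrist_force'],s['wrist_torque'])"
```

```text
shift cm [-3.310e+00  2.642e+01  2.000e-02] turn [ 0.002  0.007 -0.029]
[ 0.3784563  -0.22628046  0.19942779] [-0.56920985 -0.12645935 -3.42951032] [-0.03209467 -0.00018006  0.04429226]
```

Emit:
apply_moves:
  steps: [-0.4,3,0,0,0,0,0.24,-0.8,6,0,0,0,0,0.24,-1.2,9,0,0,0,0,0.24,-1.6,12,0,0,0,0,0.24,-2,15,0,0,0,0,0.24,-2.4,18,0,0,0,-0.01,0.24,-2.8,21,0,0,0,-0.02,0.24,-3.1,24,0,0,0,-0.03,0.24,-3.3,26.4,0,0,0,-0.03,0.24,-3.3,26.4,0,0,0,-0.03,0.24]

```text
t: 30.15
ee_pos: [0.4429, 0.0347, 0.199]
orientation: [0.137, 3.133, 0.001]
wrist_force: [0.7, -0.6, -2.1]
finger_gap: 0.053
```

```bash
cat > jw.py <<'E'
from g import *
def jaws(tag,dz,T=TL,im=None):
    """compare seen jaw tips with expected; find bright diff pixels near expected jaws"""
    if im is None: im=robot.grab_frame('scene');cv2.imwrite(f'pics/raw_{tag}.png',im)
    b=cv2.imread('pics/raw_s0.png');p,r=tool();M=r.as_matrix();Y=M[:,1];X=np.array([Y[1],-Y[0],0])
    d=cv2.absdiff(cv2.GaussianBlur(im,(3,3),0),cv2.GaussianBlur(b,(3,3),0)).max(2)
    g=cv2.cvtColor(im,cv2.COLOR_BGR2GRAY)
    m=((d>22)&(g>105)).astype(np.uint8)
    e=np.array([p+X*.075+[0,0,dz],p+X*.13+Y*.02+[0,0,dz],p+X*.13-Y*.02+[0,0,dz]])
    uv=proj('scene',e); c=uv.mean(0).astype(int)
    mm=np.zeros_like(m);cv2.circle(mm,tuple(int(k) for k in c),30,1,-1);m&=mm
    k,l,s,ce=cv2.connectedComponentsWithStats(m)
    print('expected tips',uv[1:].round(1).tolist(),'tcp rel tab',((p-T)@ax*1000).round(1),((p-T)@ay*1000).round(1),'z',p[2].round(4))
    du=proj('scene',[p+X*.13])[0]-proj('scene',[p])[0];du/=np.linalg.norm(du)
    for i in range(1,k):
        if s[i,4]>15:
            yy,xx=np.nonzero(l==i);q=np.c_[xx,yy];t=q@du;w=q[t>t.max()-3].mean(0)
            print('comp',s[i,4],'bbox',s[i,:4],'far end',w.round(1))
    return im,c
E
python3 -c "
from jw import *
im,c=jaws('s15',-.008)
go(TL-.112*ax+.004*ay+[0,0,.142],np.radians(174.7))
g=cv2.cvtColor(im,cv2.COLOR_BGR2GRAY)[c[1]-22:c[1]+22:1,c[0]-30:c[0]+34:1]
print(c);print('\n'.join(''.join(' .:-=+*#%@'[min(9,max(0,(int(v)-50)//17))] for v in r) for r in g))
"
```

```text
expected tips [[285.9, 181.8], [276.1, 192.2]] tcp rel tab -113.7 4.7 z 0.199
comp 127 bbox [247 156  16  19] far end [257.2 165.1]
comp 90 bbox [263 172  26  10] far end [286.7 180.2]
comp 87 bbox [259 177  19  17] far end [276.1 191.7]
comp 221 bbox [244 179  14  24] far end [254.2 195.6]
shift cm [-0.14 -0.07  5.71] turn [0.    0.005 0.003]
[274 183]
        .-======================----=============-=====+#%%%##*+
        :-========-=========----=----=========-========*%@@@@@%%
       :=+================-------------------==--=====+#%@@@@@@@
      .=+*+================------=-------=-----=======*%@@@@@@@@
      :+***+================---------=---=--===-=====+#%@@@@@@@@
:.    :=***+==========--====-----=--=---=--====-=====+*%%@@@@@@@
--:   :=****+====-====-==-=-=----------==-============+*#%%%@@@@
==-:..:-+***+===-=====-=====---------==--====--=====---==+**#%%@
==---::-=+*++=-----=========-----------=-=====-=====--::---=++*#
--------=++=-::::--==========------=-=-=-===========--::::----==
::::-=+++=-:.....:-===========------==-=-=============--::::::--
..::-+**+=:......:=++++++***+
[... 1415 characters left out ...]
=====--=----::.::===--=======--:....:::--====+====
====-==============-=======-:.:::::--======--:........:::--===++
-====-======-===========+***=-:...:--======-:............:::-===
-===-======-============+##%#*=-:.:--======-:...............::--
=-=--====================+*#%%#+-::---=====-:..................:
---========================+*###*=----=====-:...................
---======================-===+*##+---=-===--:...................
---======================----==++=--======--:...................
==-======================------===========--:...................
=====-==================----------========-:....................
===================--==-----------========-:....................
```

The automatic tip detection works, and the tips are within 1.6 px of where level pliers should be. Checking height:

```bash
python3 -c "
from g import *
for o in(-.001,.001): along('tips',np.array([[286.7,180.2],[276.1,191.7]]),o)"
```

```text
tips [573.4  20.  196.4] dz -2.6 along 131.3 lat 130.2
tips [572.4  22.1 193.7] dz -5.3 along 130.1 lat 132.2
```

Emit:
apply_moves:
  steps: [-0.15,-0.07,1.2,0,0,0,0.24,-0.15,-0.07,2.4,0,0,0,0.24,-0.15,-0.07,3.6,0,0,0,0.24,-0.15,-0.07,4.8,0,0,0,0.24,-0.15,-0.07,5.7,0,0,0,0.24,-0.15,-0.07,6.2,0,0,0,0.24,-0.15,-0.07,6.2,0,0,0,0.24,-0.15,-0.07,6.2,0,0,0,0.24]

```text
t: 31.0
ee_pos: [0.4446, 0.0318, 0.1372]
orientation: [0.14, 3.133, 0.0]
wrist_force: [0.0, -0.1, -1.0]
finger_gap: 0.053
```

```bash
cat >> jw.py <<'E'
def asc(im,c):
    g=cv2.cvtColor(im,cv2.COLOR_BGR2GRAY)[c[1]-20:c[1]+18,c[0]-28:c[0]+24]
    print(c);print('\n'.join(''.join(' .:-=+*#%@'[min(9,max(0,(int(v)-50)//17))] for v in r) for r in g))
E
python3 -c "
from jw import *
im,c=jaws('s16',-.004)
for o in(-.001,.001): along('tips',proj('scene',[TL+[0,0,.137]]),o)
asc(im,c)"
```

```text
expected tips [[285.0, 197.7], [275.6, 208.0]] tcp rel tab -111.6 4.1 z 0.1374
comp 78 bbox [247 177  10  16] far end [253.5 187.9]
comp 87 bbox [262 189  25  11] far end [285. 198.]
comp 97 bbox [259 195  18  18] far end [274.9 209.7]
comp 75 bbox [244 196  10  12] far end [250.1 201.4]
tips [553.5  21.2 131.8] dz -5.6 along 109.3 lat 129.5
tips [552.4  23.3 128.8] dz -8.6 along 108.0 lat 131.5
[274 199]
      .-=====-==========-=-----===============+#%%@@
      :======-=======--=-=----==-=-============+**#%
     :+++====-=======--====---==-=============--==++
    .=***+======-==--======----=--============-::---
    :+***+=======-----==-=---------=========---:::::
:   :=****+======----===-------====-========---:::::
-:..:=+***+=====-=---=====-=--==============-------:
---::-+***+==------===--=-=----==============-------
------=+*+=-----==-========----==-===========-------
---====+=-::.::-===========-=---=--==========-------
::-++++=-:....:-===+++++++=======-============------
.:-+**+=:.....:-++********+==================+===---
.:-=+++-... ..:=+******###*+===================++===
..
[... 622 characters left out ...]
:..........
===========--::.:-=+****+==----:::-------:..........
============-:::.::=+****+===--:.::------:.   ......
============---:::.:-+*****+==-::::::----:.      ...
==============---:..:-=+****+=-----:::---:.         
================-:....:=+****+======-----:.         
================-:.....:-=+***++=========-:..       
================-::.....::=+***+======++===-:..     
================-::.......:-+++=======+++===--:..   
================-:.........:-----=======++++==--:.  
================-:....:........::-=====+==++++==-:..
================-:.  ............:--=====+++++++==-:
================-:     .......   ..:-====+=++++++==-
================-:       ...:..    ..:-====+++++++=-
```

The tab strip sits cleanly between the jaws, at the same height as in the successful squeeze. Squeezing now.

Emit:
apply_moves:
  steps: [0,0,0,0,0,0,0.15,0,0,0,0,0,0,0.05,0,0,0,0,0,0,-0.05,0,0,0,0,0,0,-0.15,0,0,0,0,0,0,-0.4,0,0,0,0,0,0,-1,0,0,0,0,0,0,-1,0,0,0,0,0,0,-1,0,0,0,0,0,0,-1,0,0,0,0,0,0,-1]
  squeeze: 36

```text
t: 32.05
ee_pos: [0.4447, 0.0318, 0.1374]
orientation: [0.14, 3.133, 0.0]
wrist_force: [-1.4, -0.9, -1.7]
finger_gap: 0.0321
```

Emit:
apply_moves:
  steps: [0,0,0,0,0,0,-1,0,0,0,0,0,0,-1,0,0,0,0,0,0,-1,0,0,0,0,0,0,-1]
  squeeze: 40

```text
t: 32.45
ee_pos: [0.4447, 0.0318, 0.1374]
orientation: [0.14, 3.133, 0.0]
wrist_force: [-1.5, -0.3, -0.6]
finger_gap: 0.0316
```

```bash
python3 -c "
from jw import *
im,c=jaws('s17',-.006)
asc(im,c)"
```

```text
expected tips [[285.0, 198.2], [275.6, 208.5]] tcp rel tab -111.6 4.0 z 0.1374
comp 79 bbox [249 177   9  16] far end [254.6 189. ]
comp 112 bbox [261 192  26  12] far end [284.9 202.1]
comp 76 bbox [244 196  10  12] far end [250.2 201.2]
[274 199]
  .:--===============--=-=------==============+#%%@@
    .--======-=======------------==============+*##%
     :-==============---===--------===========---=++
     -============-=--=====----=---===========-:----
    :=++=======-----------------===-========---::::-
   .=***+========-----==-=------===-========----::::
   :=***++======---------------=============-------:
   .-+****+======--===-====----=============--------
   .:=+***+==--=--===-====-=---===-=========--------
 ..:-=+*#*+=-----====--==--------=-==========-------
..:=++**#*=-::::--=========-==================------
..-+***#*=:....:--===========================+===---
..:=+***+-......-=++++++++=====================+====
..:-==++=:... .:-++*******++==============--:-===+++
...::::::.    .:=**********+==============-::::--===
::.......     .-+**++++*****+=============-:....::--
:::
[... 462 characters left out ...]
-:.........
===============-:::.::::::::::---:.::-==-:..........
===============-::....::::::::-==-:::::::.    ......
================-:.......:::::=+*+=-:.....        ..
=================-:. ......:::=+***+-:....          
=================-:    ......:-=+**+=:..::..        
=================-:.     ......:-=+=-..:--::.       
=================-:.       .....::::...:-==-:..     
=================-::..       .........:-=====-:..   
=================-:::...       ......::==+++==--:.. 
=================-:.......       ...:--==+++++==--:.
=================-.  ...:..        .-=====++++++==-:
=================-.    ..:...      .:-======++++++==
=================-.     .......     .:-======++++++=
```

The white tab strip stays visible between the closed jaws. The tip separation (5.4,7 px) matches the shut right stud (5.7,6.7 px), so this one is clamped too. I'll open slowly, lift and compare the stud with its first image.

Emit:
apply_moves:
  steps: [0,0,0,0,0,0,-0.2,0,0,0,0,0,0,-0.15,0,0,0,0,0,0,-0.1,0,0,0,0,0,0,-0.05,0,0,0,0,0,0,0,0,0,0,0,0,0,0.05,0,0,0,0,0,0,0.1,0,0,0,0,0,0,0.15,0,0,0,0,0,0,0.2,0,0,0,0,0,0,0.24]

```text
t: 33.5
ee_pos: [0.4447, 0.0318, 0.1374]
orientation: [0.14, 3.132, 0.0]
wrist_force: [-0.5, -0.1, -2.4]
finger_gap: 0.0529
```

Emit:
apply_moves:
  steps: [0,0,-1.5,0,0,0,0.24,0,0,-3,0,0,0,0.24,0,0,-5,0,0,0,0.24,0,0,-8,0,0,0,0.24,0,0,-8,0,0,0,0.24,0,0,-8,0,0,0,0.24]

```text
t: 34.1
ee_pos: [0.4445, 0.032, 0.2176]
orientation: [0.14, 3.132, 0.001]
wrist_force: [0.7, -0.5, -2.0]
finger_gap: 0.0531
```

```bash
cat > stud.py <<'E'
from g import *
def cmp(im,T):
    c=proj('scene',[T+[0,0,.13]])[0].round().astype(int);b=cv2.imread('pics/raw_s0.png')
    for r in range(c[1]-10,c[1]+9):
        print('  '.join(''.join(' .:-=+*#%@'[min(9,max(0,(int(v)-50)//17))] for v in cv2.cvtColor(k,cv2.COLOR_BGR2GRAY)[r,c[0]-12:c[0]+14]) for k in(b,im)))
E
python3 -c "
from stud import *
im=robot.grab_frame('scene');cv2.imwrite('pics/raw_s18.png',im)
print('L');cmp(im,TL);print('R');cmp(im,TR)
go([.388,-.2255,.2],np.radians(173));print(robot.read_state()['finger_gap'])"
```

```text
L
-======-=============-====  -====-----::...:::---=====
--====-===================  =-=-=-==----:....:----====
==========================  =-====-===---::.::--=--===
===-==========++==========  =----=======---:---====-==
========++====+++=========  ==---====+++===----=======
=======+*#*+=-============  ========+*#**++===========
=======+#%%#*+=----=======  ========+#%%%#*+==========
========*#%%%#*=-----=====  =========*#%@%#*+========-
=========+*#%%%*=---======  ==========+#%%%%*+=-=====-
===========+*#%#+---======  ============*#%%#+=-=====-
========---==+**+=-======-  =========---=+*#*========-
========-----============-  =========-----===========-
=======---------=========-  ========---------========-
==--==-----------========-  ===--==----------========-
=------:.::------========-  ==------::::----=========-
=-:::::....::---:-=======-  ==-:.:::....:---=========-
=-:...     ..:::-========-  ==-:....   ..::-====+====-
==-.        ...:-========-  ==-:.        ..:-====+===-
==-:.        ..:-=====++==  ===:.         .:-=========
R
*****+====================  *****+=================
[... 370 characters left out ...]
#%%%%#*===========
.:----==+*%%%#*-::-=======  .:--====+*%%@%#+==========
:----=--==+#%%#=---=======  :--====-==+#%%%*=-======-=
---===----=+*#*=--========  :----==---=+*##+=--=======
--====------=+============  ---===-----==++===========
---==------------=====++==  ----=----------===========
------:::--------=====+*++  ------:::------=======+*++
-:::-:...::------====+*##*  --::-:...::-----======**#*
-:.....  ..::--:-=====+*##  -:.....  ..::---======+*##
-:.       ...:::-======+**  -:.        .::--=======++*
=-:.        ...:-=======++  --:.        ..:-=========+
=-:.         .::-=========  =-:.         .:-==========
shift cm [  3.29 -26.13   1.65] turn [0.001 0.005 0.033]
0.05275064073712799
```

Both studs now look the same: the protruding cap highlight at the upper right of each tab is gone. Putting the pliers back on the mat.

Emit:
apply_moves:
  steps: [0.4,-3,0,0,0,0,0.24,0.8,-6,0,0,0,0,0.24,1.3,-9,0,0,0,0,0.24,1.8,-12,0,0,0,0,0.24,2.3,-15,0,0,0,0,0.24,2.8,-18,0,0,0,0.01,0.24,3.3,-21,0,0,0,0.02,0.24,3.8,-24,0,0,0,0.03,0.24,4.2,-26.1,0,0,0,0.033,0.24,4.2,-26.1,0,0,0,0.033,0.24]

```text
t: 35.15
ee_pos: [0.3773, -0.2269, 0.2156]
orientation: [0.199, 3.131, -0.0]
wrist_force: [-0.3, -0.2, -1.6]
finger_gap: 0.053
```

Emit:
apply_moves:
  steps: [0,0,4,0,0,0,0.24,0,0,8,0,0,0,0.24,0,0,12,0,0,0,0.24,0,0,15,0,0,0,0.24,0,0,17,0,0,0,0.24,0,0,17.6,0,0,0,0.24,0,0,17.6,0,0,0,0.24]

```text
t: 35.85
ee_pos: [0.3771, -0.2265, 0.0388]
orientation: [0.199, 3.134, -0.001]
wrist_force: [-0.6, -0.1, -1.7]
finger_gap: 0.0531
```

Emit:
apply_moves:
  steps: [0,0,0.3,0,0,0,0.24,0,0,0.6,0,0,0,0.24,0,0,0.7,0,0,0,0.24,0,0,0.7,0,0,0,0.24]

```text
t: 36.25
ee_pos: [0.3777, -0.2265, 0.0324]
orientation: [0.198, 3.133, 0.0]
wrist_force: [-0.3, 1.7, 2.1]
finger_gap: 0.0532
```

Emit:
apply_moves:
  steps: [0,0,0,0,0,0,0.3,0,0,0,0,0,0,0.36,0,0,0,0,0,0,0.42,0,0,0,0,0,0,0.6,0,0,0,0,0,0,1,0,0,0,0,0,0,1,0,0,-3,0,0,0,1,0,0,-8,0,0,0,1,0,0,-13,0,0,0,1,0,0,-18,0,0,0,1]

```text
t: 37.25
ee_pos: [0.3766, -0.227, 0.2144]
orientation: [0.2, 3.132, 0.0]
wrist_force: [1.5, 0.9, -0.6]
finger_gap: 0.0853
```

```bash
python3 -c "
from g import *
go(TL+.05*ax+[0,0,.2],np.radians(174.7));go(TR+.05*ax+[0,0,.2],np.radians(174.7))"
```

```text
shift cm [-19.62  26.7    1.51] turn [ 0.     0.003 -0.035]
shift cm [-20.08  14.11   1.5 ] turn [ 0.     0.003 -0.035]
```

Emit:
apply_moves:
  steps: [-19.6,26.7,1,0,0,-0.035,1,-19.6,26.7,1,0,0,-0.035,1,-19.6,26.7,1,0,0,-0.035,1,-19.6,26.7,1,0,0,-0.035,1,-19.6,26.7,1,0,0,-0.035,1,-19.6,26.7,1,0,0,-0.035,1,-19.6,26.7,1,0,0,-0.035,1,-19.6,26.7,1,0,0,-0.035,1,-19.6,26.7,1,0,0,-0.035,1]

```text
t: 38.15
ee_pos: [0.6051, 0.0129, 0.2044]
orientation: [0.144, 3.136, -0.002]
wrist_force: [0.3, -0.1, -0.1]
finger_gap: 0.0854
```

```bash
python3 -c "
from g import *
go(TL+.05*ax+[0,0,.104],np.radians(174.7));print(tool()[0])"; python3 pl.py p2 | grep -E 'black|459|412|46.'
```

```text
shift cm [-0.000e+00  1.000e-02  1.004e+01] turn [-0.001  0.002  0.001]
[0.60507008 0.01292706 0.20442609]
top steel 331 ctr [ 459. -239.] ends [ 512. -250.] [ 403. -229.]
scene black 116 ctr [ 360. -201.] ends [ 320. -192.] [ 397. -209.]
scene black 143 ctr [ 358. -253.] ends [ 313. -251.] [ 401. -255.]
scene steel 295 ctr [ 465. -236.] ends [ 474. -201.] [ 458. -265.]
scene steel 46 ctr [ 633. -246.] ends [ 620. -225.] [ 643. -262.]
scene steel 40 ctr [ 645. -275.] ends [ 646. -265.] [ 644. -285.]
```

The pliers lie on the mat as before. Gripping the left case.

Emit:
apply_moves:
  steps: [0,0,3,0,0,0,1,0,0,6,0,0,0,1,0,0,9,0,0,0,1,0,0,10,0,0,0,1,0,0,10,0,0,0,1]

```text
t: 38.75
ee_pos: [0.6038, 0.0105, 0.1045]
orientation: [0.15, 3.137, -0.001]
wrist_force: [0.3, -0.5, 0.4]
finger_gap: 0.0852
```

Emit:
apply_moves:
  steps: [0,0,0,0,0,0,0.4,0,0,0,0,0,0,0,0,0,0,0,0,0,-0.2,0,0,0,0,0,0,-0.4,0,0,0,0,0,0,-1,0,0,0,0,0,0,-1,0,0,0,0,0,0,-1,0,0,0,0,0,0,-1]
  squeeze: 45

```text
t: 39.55
ee_pos: [0.6048, 0.0125, 0.1057]
orientation: [0.148, 3.135, 0.003]
wrist_force: [-1.3, 5.0, 6.4]
finger_gap: 0.0261
```

Emit:
apply_moves:
  steps: [0,0,-1,0,0,0,-1,0,0,-2.5,0,0,0,-1,0,0,-4.5,0,0,0,-1,0,0,-7,0,0,0,-1,0,0,-9.5,0,0,0,-1,0,0,-11,0,0,0,-1,0,0,-11,0,0,0,-1]

```text
t: 40.25
ee_pos: [0.6056, 0.0119, 0.2183]
orientation: [0.149, 3.131, 0.005]
wrist_force: [-0.8, 0.6, -3.6]
finger_gap: 0.0251
```

```bash
cat > rk.py <<'E'
from g import *
yr=np.radians(10.1);rx=np.array([np.cos(yr),np.sin(yr),0]);ry=np.array([-rx[1],rx[0],0]);RO=np.array([.5835,.2518,0])
def rk(x,y,z): return RO+x*rx+y*ry+[0,0,z]
E
python3 -c "
from rk import *
s=robot.read_state();print(s['ee_pos'],s['wrist_force'],s['finger_gap'])
go(rk(-.120,.056,.215),yr+np.pi);print(rk(-.120,.056,.215))"
```

```text
[0.60556034 0.01185751 0.21834593] [-0.77736256  0.62386152 -3.6424885 ] 0.0250588859797486
shift cm [17.53 25.86  0.3 ] turn [ 0.002  0.007 -0.271]
[0.45553908 0.28588817 0.215     ]
```

Emit:
apply_moves:
  steps: [2,3,0,0,0,-0.03,-1,4,6,0,0,0,-0.06,-1,6,9,0,0,0,-0.09,-1,8,12,0,0,0,-0.13,-1,10,15,0,0,0,-0.16,-1,12,18,0,0,0,-0.19,-1,14,21,0,0,0,-0.22,-1,16,24,0,0,0,-0.25,-1,17.5,25.9,0,0,0,-0.271,-1,17.5,25.9,0,0,0,-0.271,-1]

```text
t: 41.25
ee_pos: [0.4532, 0.2894, 0.217]
orientation: [-0.286, 3.123, 0.003]
wrist_force: [-0.0, 0.4, -2.5]
finger_gap: 0.0256
```

```bash
python3 -c "
from rk import *
go(rk(-.120,.056,.108),yr+np.pi)
im=robot.grab_frame('scene');cv2.imwrite('pics/raw_s20.png',im)
im=robot.grab_frame('top');cv2.imwrite('pics/raw_t20.png',im)
b=cv2.imread('pics/raw_s0.png');d=cv2.absdiff(im*0+cv2.imread('pics/raw_s20.png'),b).max(2)
# case extent check: nose bottom/top expected px, dark case mask
p,r=tool();X=-r.as_matrix()[:,0]
print('tilt',r.as_matrix()[2].round(3))
"
```

```text
shift cm [-0.11 -0.41 10.9 ] turn [0.001 0.005 0.006]
tilt [-0.007  0.    -1.   ]
```

Emit:
apply_moves:
  steps: [-0.1,-0.4,3,0,0,0.006,-1,-0.1,-0.4,6,0,0,0.006,-1,-0.1,-0.4,9,0,0,0.006,-1,-0.1,-0.4,10.5,0,0,0.006,-1,-0.1,-0.4,10.9,0,0,0.006,-1,-0.1,-0.4,10.9,0,0,0.006,-1]

```text
t: 41.95
ee_pos: [0.4586, 0.2809, 0.1083]
orientation: [-0.264, 3.124, -0.001]
wrist_force: [1.0, -0.2, -3.5]
finger_gap: 0.0251
```

```bash
python3 -c "
from rk import *
go(rk(-.120,.056,.1075),yr+np.pi);go(rk(.015,.056,.1075),yr+np.pi)
s=robot.read_state();print(s['ee_pos'],s['wrist_force'])"
```

```text
shift cm [0.22 0.55 0.07] turn [-0.001  0.006 -0.008]
shift cm [-13.28   0.65   0.16] turn [-0.001  0.006 -0.008]
[0.45863512 0.28086655 0.10826164] [ 0.99504896 -0.23318899 -3.45954625]
```

Emit:
apply_moves:
  steps: [0.2,0.55,0,0,0,-0.008,-1,0.2,0.55,0,0,0,-0.008,-1,-0.8,0.56,0,0,0,-0.008,-1,-1.8,0.56,0,0,0,-0.008,-1,-2.8,0.57,0,0,0,-0.008,-1,-3.8,0.58,0,0,0,-0.008,-1,-4.4,0.58,0,0,0,-0.008,-1,-4.4,0.58,0,0,0,-0.008,-1]

```text
t: 42.75
ee_pos: [0.5021, 0.2938, 0.1084]
orientation: [-0.275, 3.123, -0.001]
wrist_force: [-0.3, 0.1, -3.0]
finger_gap: 0.0249
```

```bash
python3 -c "
from rk import *
go(rk(.015,.056,.1075),yr+np.pi)
s=robot.read_state();p=np.array(s['ee_pos']);print('rack xy',((p-RO)@rx*1000).round(1),((p-RO)@ry*1000).round(1),s['wrist_force'])"
```

```text
shift cm [-8.78  0.04  0.15] turn [-0.002  0.007 -0.   ]
rack xy -72.8 55.7 [-0.29685711  0.07290158 -3.03224254]
```

Emit:
apply_moves:
  steps: [-0.7,0,0,0,0,0,-1,-1.4,0,0,0,0,0,-1,-2.1,0.01,0,0,0,0,-1,-2.8,0.01,0,0,0,0,-1,-3.5,0.02,0,0,0,0,-1,-3.5,0.02,0,0,0,0,-1]

```text
t: 43.35
ee_pos: [0.5376, 0.3002, 0.1086]
orientation: [-0.274, 3.122, -0.002]
wrist_force: [-0.2, 0.3, -1.9]
finger_gap: 0.025
```

Emit:
apply_moves:
  steps: [-0.7,0,0,0,0,0,-1,-1.4,0,0,0,0,0,-1,-2.1,0.01,0,0,0,0,-1,-2.8,0.01,0,0,0,0,-1,-3.3,0.02,0,0,0,0,-1,-3.3,0.02,0,0,0,0,-1]

```text
t: 43.95
ee_pos: [0.5709, 0.3062, 0.1089]
orientation: [-0.274, 3.121, -0.002]
wrist_force: [-0.4, 0.2, -3.2]
finger_gap: 0.025
```

```bash
python3 -c "
from rk import *
go(rk(.015,.056,.1075),yr+np.pi)
s=robot.read_state();p=np.array(s['ee_pos']);print('rack xy',((p-RO)@rx*1000).round(1),((p-RO)@ry*1000).round(1),s['wrist_force'],p)"
```

```text
shift cm [-1.79  0.02  0.15] turn [-0.002  0.008 -0.001]
rack xy -2.9 55.8 [-0.42600736  0.20517205 -3.19217207] [0.57087972 0.30621408 0.10888276]
```

Emit:
apply_moves:
  steps: [-0.4,0,0.1,0,0,0,-1,-0.8,0,0.1,0,0,0,-1,-1.2,0,0.1,0,0,0,-1,-1.2,0,0.1,0,0,0,-1]

```text
t: 44.35
ee_pos: [0.5833, 0.3083, 0.108]
orientation: [-0.273, 3.121, -0.002]
wrist_force: [0.0, 0.6, -2.1]
finger_gap: 0.0252
```

Emit:
apply_moves:
  steps: [-0.3,0,0,0,0,0,-1,-0.6,0,0,0,0,0,-1,-0.6,0,0,0,0,0,-1]

```text
t: 44.65
ee_pos: [0.5872, 0.3094, 0.1075]
orientation: [-0.275, 3.126, -0.002]
wrist_force: [-8.3, -1.4, 2.1]
finger_gap: 0.0251
```

Emit:
apply_moves:
  steps: [-0.2,0,0,0,0,0,-1,-0.4,0,0,0,0,0,-1,-0.4,0,0,0,0,0,-1]

```text
t: 44.95
ee_pos: [0.5882, 0.31, 0.1067]
orientation: [0.276, -3.126, 0.004]
wrist_force: [-12.8, -2.6, 3.7]
finger_gap: 0.0249
```

Contact with the back board came at rack x≈15 mm, as predicted. Setting it down and releasing.

Emit:
apply_moves:
  steps: [0,0,0.15,0,0,0,-1,0,0,0.25,0,0,0,-1,0,0,0.25,0,0,0,-1,0,0,0.25,0,0,0,-0.4,0,0,0.25,0,0,0,-0.35,0,0,0.25,0,0,0,-0.3,0,0,0.25,0,0,0,-0.2,0,0,0.25,0,0,0,0,0,0,0.25,0,0,0,0.1,0,0,0.25,0,0,0,0.1]

```text
t: 45.95
ee_pos: [0.5882, 0.3099, 0.1041]
orientation: [0.276, -3.126, 0.004]
wrist_force: [0.4, -0.1, -0.4]
finger_gap: 0.0468
```

Emit:
apply_moves:
  steps: [0,0,0,0,0,0,0.3,0,0,-1,0,0,0,0.3,0,0,-4,0,0,0,0.3,0,0,-8,0,0,0,0.6,0,0,-11,0,0,0,1,0,0,-11,0,0,0,1]

```text
t: 46.55
ee_pos: [0.5908, 0.3109, 0.2201]
orientation: [-0.275, 3.126, 0.002]
wrist_force: [0.5, 0.5, 1.0]
finger_gap: 0.0856
```

```bash
python3 -c "
from rk import *
go(TR+.05*ax+[0,0,.215],np.radians(174.7))"
```

```text
shift cm [  7.11 -41.75   0.44] turn [0.002 0.004 0.268]
```

Emit:
apply_moves:
  steps: [7.1,-41.7,0.4,0,0,0.268,1,7.1,-41.7,0.4,0,0,0.268,1,7.1,-41.7,0.4,0,0,0.268,1,7.1,-41.7,0.4,0,0,0.268,1,7.1,-41.7,0.4,0,0,0.268,1,7.1,-41.7,0.4,0,0,0.268,1,7.1,-41.7,0.4,0,0,0.268,1,7.1,-41.7,0.4,0,0,0.268,1,7.1,-41.7,0.4,0,0,0.268,1,7.1,-41.7,0.4,0,0,0.268,1]

```text
t: 47.55
ee_pos: [0.5929, -0.1175, 0.216]
orientation: [0.156, 3.133, 0.001]
wrist_force: [-0.6, 0.4, 0.5]
finger_gap: 0.0853
```

```bash
cat > tins.py <<'E'
from rk import *
def tins(tag):
    b=robot.grab_frame('top');cv2.imwrite(f'pics/raw_t{tag}.png',b);s=robot.grab_frame('scene');cv2.imwrite(f'pics/raw_s{tag}.png',s)
    B,G,Rr=[b[...,i].astype(int) for i in range(3)];V=b.max(2)
    roi=np.zeros(b.shape[:2],bool);roi[150:208,150:235]=1
    cs,_=cv2.findContours((roi&(V>165)&(B>=Rr+3)).astype(np.uint8),cv2.RETR_EXTERNAL,cv2.CHAIN_APPROX_NONE)
    for c in cs:
        if cv2.contourArea(c)>60:
            bx=cv2.boxPoints(cv2.minAreaRect(c));q=onz('top',bx,.07);e=np.linalg.norm(q-np.roll(q,-1,0),axis=1);d=(q-np.roll(q,-1,0))[e.argmax()];m=q.mean(0)-RO
            print('tin rack xy',(m@rx*1000).round(1),(m@ry*1000).round(1),'size',(e[:2]*1000).round(),'ang',np.degrees(np.arctan2(d[1],d[0])).round(1))
E
python3 -c "
from tins import *
tins(21)
go(TR+.05*ax+[0,0,.104],np.radians(174.7))"
```

```text
tin rack xy -4.1 86.1 size [ 31. 108.] ang 9.5
tin rack xy -7.8 -18.1 size [ 32. 110.] ang 10.0
tin rack xy -6.9 -71.8 size [ 32. 110.] ang 8.3
shift cm [ 0.03 -0.05 11.14] turn [ 0.002  0.003 -0.001]
```

tin1 moved 3.4 mm and tins 3 and 4 haven't moved; tin2 is probably in the case's shadow, so I'll check it later. Gripping the right case.

Emit:
apply_moves:
  steps: [0,0,3,0,0,0,1,0,0,6,0,0,0,1,0,0,9,0,0,0,1,0,0,11.1,0,0,0,1,0,0,11.1,0,0,0,1,0,0,11.1,0,0,0,1]

```text
t: 48.25
ee_pos: [0.5944, -0.1109, 0.1049]
orientation: [0.144, 3.135, 0.004]
wrist_force: [0.1, -0.4, 0.2]
finger_gap: 0.0854
```

Emit:
apply_moves:
  steps: [0,0,0,0,0,0,0.4,0,0,0,0,0,0,0,0,0,0,0,0,0,-0.2,0,0,0,0,0,0,-0.4,0,0,0,0,0,0,-1,0,0,0,0,0,0,-1,0,0,0,0,0,0,-1,0,0,0,0,0,0,-1]
  squeeze: 45

```text
t: 49.05
ee_pos: [0.5948, -0.1108, 0.1055]
orientation: [0.144, 3.134, 0.005]
wrist_force: [-0.9, 0.4, 6.5]
finger_gap: 0.0251
```

Emit:
apply_moves:
  steps: [0,0,-1,0,0,0,-1,0,0,-2.5,0,0,0,-1,0,0,-4.5,0,0,0,-1,0,0,-7,0,0,0,-1,0,0,-9.5,0,0,0,-1,0,0,-11,0,0,0,-1,0,0,-11,0,0,0,-1]

```text
t: 49.75
ee_pos: [0.5954, -0.1115, 0.2181]
orientation: [0.144, 3.13, 0.005]
wrist_force: [-1.5, -0.4, -2.4]
finger_gap: 0.0252
```

```bash
python3 -c "
from rk import *
go(rk(-.120,-.045,.215),yr+np.pi);print(rk(-.120,-.045,.215))"
```

```text
shift cm [14.9  28.55  0.29] turn [ 0.002  0.008 -0.268]
[0.47325112 0.18645335 0.215     ]
```

Emit:
apply_moves:
  steps: [1.7,3.2,0,0,0,-0.03,-1,3.4,6.4,0,0,0,-0.06,-1,5.1,9.6,0,0,0,-0.09,-1,6.8,12.8,0,0,0,-0.13,-1,8.5,16,0,0,0,-0.16,-1,10.2,19.2,0,0,0,-0.19,-1,11.9,22.4,0,0,0,-0.22,-1,13.6,25.6,0,0,0,-0.25,-1,14.9,28.5,0,0,0,-0.268,-1,14.9,28.5,0,0,0,-0.268,-1]

```text
t: 50.75
ee_pos: [0.4707, 0.1906, 0.2167]
orientation: [-0.287, 3.122, 0.004]
wrist_force: [0.3, 0.8, -1.9]
finger_gap: 0.0251
```

Emit:
apply_moves:
  steps: [0,0,3,0,0,0,-1,0,0,6,0,0,0,-1,0,0,9,0,0,0,-1,0,0,10.5,0,0,0,-1,0,0,10.8,0,0,0,-1,0,0,10.8,0,0,0,-1,0,0,10.8,0,0,0,-1]

```text
t: 51.45
ee_pos: [0.4719, 0.1909, 0.1094]
orientation: [-0.287, 3.121, 0.005]
wrist_force: [0.7, 0.8, -2.0]
finger_gap: 0.0247
```

```bash
cat > st.py <<'E'
from tins import *
import sys
y=float(sys.argv[1]);go(rk(-.120,y,.1075),yr+np.pi);go(rk(.015,y,.1075),yr+np.pi)
s=robot.read_state();p=np.array(s['ee_pos']);print('rack xy',((p-RO)@rx*1000).round(1),((p-RO)@ry*1000).round(1),s['wrist_force'],p)
E
python3 st.py -.045; python3 -c "
from tins import *
b=robot.grab_frame('top')
for y in range(-105,110,4):
  u=proj('top',[rk(-.03,y/1000,.07)])[0].round().astype(int); print(y,b[u[1],u[0]].max(),end='; ')"
```

```text
shift cm [-0.05 -0.46  0.19] turn [0.002 0.007 0.007]
shift cm [-13.55  -0.56   0.29] turn [0.002 0.007 0.007]
rack xy -120.6 -40.4 [ 0.67847409  0.81958012 -2.04757494] [0.47186069 0.19089454 0.10939638]
-105 87; -101 89; -97 88; -93 95; -89 131; -85 176; -81 200; -77 175; -73 122; -69 107; -65 118; -61 118; -57 107; -53 117; -49 128; -45 119; -41 105; -37 96; -33 99; -29 103; -25 103; -21 105; -17 110; -13 113; -9 108; -5 114; -1 117; 3 120; 7 123; 11 123; 15 122; 19 127; 23 130; 27 134; 31 130; 35 121; 39 99; 43 109; 47 102; 51 93; 55 105; 59 121; 63 144; 67 165; 71 169; 75 191; 79 200; 83 204; 87 204; 91 205; 95 205; 99 170; 103 120; 107 102;
```

Emit:
apply_moves:
  steps: [0,-0.46,0.1,0,0,0.007,-1,0,-0.46,0.1,0,0,0.007,-1,-1,-0.47,0.1,0,0,0.007,-1,-2,-0.48,0.1,0,0,0.007,-1,-3,-0.48,0.1,0,0,0.007,-1,-4,-0.49,0.1,0,0,0.007,-1,-4.6,-0.5,0.1,0,0,0.007,-1,-4.6,-0.5,0.1,0,0,0.007,-1]

```text
t: 52.3
ee_pos: [0.5191, 0.1946, 0.1088]
orientation: [-0.275, 3.121, 0.004]
wrist_force: [0.1, 1.3, -2.1]
finger_gap: 0.0247
```

```bash
python3 st.py -.045
```

```text
shift cm [4.65 0.   0.09] turn [ 0.002  0.008 -0.   ]
shift cm [-8.85  0.    0.2 ] turn [ 0.002  0.008 -0.   ]
rack xy -73.5 -45.0 [ 0.13080838  1.3293339  -2.07739568] [0.51905293 0.19458181 0.10879138]
```

Emit:
apply_moves:
  steps: [-0.7,0,0,0,0,0,-1,-1.4,0,0,0,0,0,-1,-2.1,0,0,0,0,0,-1,-2.8,0,0.05,0,0,0,-1,-3.5,0,0.05,0,0,0,-1,-3.5,0,0.05,0,0,0,-1]

```text
t: 52.9
ee_pos: [0.5545, 0.2008, 0.1086]
orientation: [-0.275, 3.121, 0.004]
wrist_force: [0.4, 0.1, -2.5]
finger_gap: 0.0254
```

Emit:
apply_moves:
  steps: [-0.7,0,0,0,0,0,-1,-1.4,0,0,0,0,0,-1,-2.1,0,0,0,0,0,-1,-2.8,0,0.05,0,0,0,-1,-3.5,0,0.05,0,0,0,-1,-3.5,0,0.05,0,0,0,-1]

```text
t: 53.5
ee_pos: [0.59, 0.207, 0.1084]
orientation: [-0.275, 3.12, 0.004]
wrist_force: [-0.7, 0.9, -3.2]
finger_gap: 0.0253
```

Emit:
apply_moves:
  steps: [-0.4,0,0.05,0,0,0,-1,-0.8,0,0.1,0,0,0,-1,-1.2,0,0.1,0,0,0,-1,-1.2,0,0.1,0,0,0,-1]

```text
t: 53.9
ee_pos: [0.6023, 0.2092, 0.1075]
orientation: [-0.275, 3.12, 0.004]
wrist_force: [0.2, 0.6, -2.2]
finger_gap: 0.0249
```

Emit:
apply_moves:
  steps: [-0.3,0,0,0,0,0,-1,-0.6,0,0,0,0,0,-1,-0.6,0,0,0,0,0,-1]

```text
t: 54.2
ee_pos: [0.6082, 0.2103, 0.1075]
orientation: [-0.275, 3.12, 0.003]
wrist_force: [-0.8, -0.4, -1.8]
finger_gap: 0.0254
```

Emit:
apply_moves:
  steps: [-0.25,0,0,0,0,0,-1,-0.5,0,0,0,0,0,-1,-0.5,0,0,0,0,0,-1]

```text
t: 54.5
ee_pos: [0.6108, 0.211, 0.1067]
orientation: [-0.276, 3.126, 0.003]
wrist_force: [-9.8, -1.7, 2.5]
finger_gap: 0.0249
```

Emit:
apply_moves:
  steps: [-0.25,0,0,0,0,0,-1,-0.25,0,0,0,0,0,-1,-0.25,0,0.15,0,0,0,-1,-0.25,0,0.25,0,0,0,-1,-0.25,0,0.25,0,0,0,-0.4,-0.25,0,0.25,0,0,0,-0.35,-0.25,0,0.25,0,0,0,-0.3,-0.25,0,0.25,0,0,0,-0.2,-0.25,0,0.25,0,0,0,0,-0.25,0,0.25,0,0,0,0.1]

```text
t: 55.5
ee_pos: [0.6134, 0.2114, 0.1041]
orientation: [-0.276, 3.126, 0.003]
wrist_force: [-0.1, 0.5, -0.3]
finger_gap: 0.0473
```

Emit:
apply_moves:
  steps: [0,0,0,0,0,0,0.3,0,0,-1,0,0,0,0.3,0,0,-4,0,0,0,0.3,0,0,-8,0,0,0,0.6,0,0,-12,0,0,0,1,0,0,-12,0,0,0,1]

```text
t: 56.1
ee_pos: [0.6158, 0.2114, 0.2312]
orientation: [-0.274, 3.117, 0.008]
wrist_force: [0.3, -0.4, 0.0]
finger_gap: 0.0855
```

```bash
python3 -c "
from g import *
im=cv2.imread('pics/raw_t0.png');H=cv2.cvtColor(im,cv2.COLOR_BGR2GRAY).astype(int)
print('\n'.join(' '.join('%3d'%v for v in H[r,362:388]) for r in range(199,222)))
b=cv2.imread('pics/raw_s0.png');c=proj('scene',[[.468,-.38,.02]])[0].astype(int);print(c)
H=cv2.cvtColor(b,cv2.COLOR_BGR2GRAY).astype(int)
print('\n'.join(' '.join('%3d'%v for v in H[r,c[0]-16:c[0]+17]) for r in range(c[1]-14,c[1]+15)))
go([.467,-.385,.2],np.radians(174.7))"
```

```text
137 137 135 135 135 135 138 137 138 137 138 135 136 137 135 131 133 136 134 135 135 137 135 135 137 137
137 136 135 133 135 134 135 134 136 135 136 138 141 138 138 134 132 134 134 138 135 136 137 137 134 132
138 134 137 137 135 135 138 133 136 138 147 156 158 155 151 146 139 135 135 132 135 138 138 135 133 136
138 138 137 136 137 136 136 138 145 160 172 183 183 177 174 170 161 147 135 129 128 134 133 136 134 135
136 138 136 138 137 135 137 147 165 183 193 194 190 184 178 179 170 158 141 122 119 122 128 134 134 134
136 137 136 138 136 136 146 166 187 198 197 185 173 161 157 155 155 149 144 128 108 105 121 131 132 135
135 136 136 137 136 143 162 187 200 197 181 160 146 140 137 135 134 137 137 130 111  97 109 129 134 136
137 138 138 136 138 149 177 199 199 183 159 144 136 135 134 136 133 132 133 131 119 103 103 120 133 134
137 138 137 137 138 156 189 202 189 165 142 137 134 136 135 136 131 135 132 133 129 113  97 111 126 135
138 138 138 135 140 164 195 203 183 156 138 138 137 140 134 135 136 133 133 135 135 119  99 106 125 135
138 138 137 135 142 166 199 204 185 157 139 138 137 138 135 
[... 4486 characters left out ...]
169 128 105 104 108 109 109 109 109 109 109 110 110 106 100  89  84 122 176 204 204 182 142 118 116 112 111 111 113
109 117 149 180 170 131 103  99 104 106 107 108 109 108 108 107 104  98  87  80  98 146 190 204 195 162 124 114 116 115 112 110 111
107 109 134 168 163 129 103  94  95  99 103 104 104 104 103  97  91  84  76  93 135 178 200 198 178 138 107 109 114 115 114 111 113
106 100 112 143 150 127 107  94  89  89  92  94  95  93  88  82  77  75  84 119 168 195 199 182 148 115  99 108 115 113 113 112 113
103  90  87 115 131 120 110 102  94  85  82  80  80  77  76  74  75  84 106 147 185 199 186 156 122 105 103 110 114 114 113 114 114
shift cm [ 25.09 -56.14   2.57] turn [0.006 0.013 0.268]
```

```bash
python3 -c "
from tins import *
o1,v1=ray('top',[[377.3,209.2]]);o2,v2=ray('scene',[[144,337.5]])
A=np.c_[v1[0],-v2[0]];t=np.linalg.lstsq(A,o2-o1,rcond=None)[0];a=o1+t[0]*v1[0];b=o2+t[1]*v2[0];print(a,b,'miss',np.linalg.norm(a-b))
c=(a+b)/2;go([c[0],c[1],.15],np.radians(174.7))
tins(22)
g=cv2.cvtColor(cv2.imread('pics/raw_s22.png'),cv2.COLOR_BGR2GRAY)
for nm,y in(('1',.056),('2',-.045)):
  for x in(0.,.004): print(nm,proj('scene',[rk(-.035+x,y,.137)]).round(1))
u=proj('scene',[RO+[0,0,.1]])[0].astype(int);print(u)
print('\n'.join(''.join(' .:-=+*#%@'[min(9,max(0,(int(v)-50)//17))] for v in r) for r in g[u[1]-30:u[1]+50,u[0]-45:u[0]+40]))
"
```

```text
[ 0.46965967 -0.39494808  0.02567057] [ 0.47182064 -0.39152455  0.02512821] miss 0.004084665234074299
shift cm [ 24.93 -57.04   7.57] turn [0.006 0.013 0.268]
tin rack xy -4.4 86.9 size [ 31. 109.] ang 10.5
1 [[318.4 132.1]]
1 [[319.7 132.5]]
2 [[308.2 154.9]]
2 [[309.6 155.3]]
[323 157]
----========-=------------------------==-:......                .:------------------=
----=======--==------------------------=-:.....                 :-------------------:
----===---=-------------=---=-=-----====-:....                 .:-------------------:
-----=---=--=------=---------------=+++++=:.                  ::--------------------:
---==-=====-------===--------=----=+*####*=:.               .:----------------------:
---====--------=--=----------===---=+*#%%#*+-.              :---=------------------::
---===--===--=---------------==-----==+**###=:.             :---------------------::.
-----==-===-----------------=--====---===+++-:.            .:----------------------:.
-------------------------==---=-===---------:..            .-----------------------::
------=------------------====-=--==--
[... 5368 characters left out ...]
======-====-
==-====---:......................:::--===+=====---::--=-..:--==-------===========-==-
==-=-===--:.........................:::--===++====--===:..:-====-------=========-===-
=====-----:............................:::--===++===++=:..-----------===-===========-
========--:...............................:::--===+++=-..:-------===-==============-=
========-:....................................::--=++=:..---=---====-==-=-----==-===-
==-=====-:.. ....................................::--:..:-======-=-=--==----=--=-===-
========-:.    .....................................::.:-========--==--------=-======
=====----..       ................................::---==========--=-=----=---=----==
```

Both cases stand upright in the rack, with tabs seen at (317,132) and (307,155) against the predicted (318,132) and (308,155). The call button top is at (471,-393,25) mm. Going there with fingers shut.

Emit:
apply_moves:
  steps: [24.9,-57,6,0,0.01,0.87,-1,24.9,-57,6,0,0.01,0.87,-1,24.9,-57,6,0,0.01,0.87,-1,24.9,-57,6,0,0.01,0.87,-1,24.9,-57,6,0,0.01,0.87,-1,24.9,-57,6,0,0.01,0.87,-1,24.9,-57,6,0,0.01,0.87,-1,24.9,-57,6,0,0.01,0.87,-1,24.9,-57,6,0,0.01,0.87,-1,24.9,-57,6,0,0.01,0.87,-1]

```text
t: 57.2
ee_pos: [0.496, -0.274, 0.1741]
orientation: [-1.066, -2.948, -0.007]
wrist_force: [1.0, 0.3, 0.9]
finger_gap: -0.0
```

```bash
python3 -c "
from g import *
go([.4707,-.393,.15],np.radians(140))"
```

```text
shift cm [ -5.68 -10.77   2.34] turn [ 0.002 -0.008  0.004]
```

Emit:
apply_moves:
  steps: [-5.7,-10.8,2.3,0,-0.008,0,-1,-5.7,-10.8,2.3,0,-0.008,0,-1,-5.7,-10.8,2.3,0,-0.008,0,-1,-5.7,-10.8,2.3,0,-0.008,0,-1,-5.7,-10.8,2.3,0,-0.008,0,-1,-5.7,-10.8,2.3,0,-0.008,0,-1]

```text
t: 57.8
ee_pos: [0.4711, -0.392, 0.1499]
orientation: [1.066, 2.955, 0.004]
wrist_force: [0.1, -0.1, 0.4]
finger_gap: -0.0002
```

```bash
python3 -c "
from tins import *
go([.4707,-.393,.06],np.radians(140));tins(23)"; python3 pl.py p3 | grep -E 'black|45.\.|46.'
```

```text
shift cm [-0.04 -0.13  8.99] turn [ 0.003 -0.001  0.006]
tin rack xy -4.1 86.3 size [ 31. 108.] ang 9.5
tin rack xy -6.6 -16.4 size [ 35. 109.] ang 10.0
top steel 51 ctr [ 519. -362.] ends [ 560. -414.] [ 467. -296.]
top steel 243 ctr [ 464. -234.] ends [ 505. -270.] [ 431. -206.]
top steel 326 ctr [375. -93.] ends [350. -49.] [ 405. -146.]
scene black 129 ctr [ 349. -207.] ends [ 308. -201.] [ 387. -212.]
scene black 349 ctr [ 284. -325.] ends [ 230. -279.] [ 324. -359.]
scene black 158 ctr [ 352. -259.] ends [ 309. -261.] [ 395. -256.]
scene black 1164 ctr [ 372. -356.] ends [ 409. -308.] [ 340. -398.]
scene steel 2461 ctr [ 351. -130.] ends [410.  56.] [ 293. -310.]
scene steel 23 ctr [ 226. -259.] ends [ 188. -246.] [ 265. -272.]
scene steel 296 ctr [ 458. -231.] ends [ 469. -192.] [ 450. -260.]
```

The pliers were nudged about 1 cm but still lie on the mat, hinge near (424,-235). Pressing the button.

Emit:
apply_moves:
  steps: [0,-0.1,3,0,0,0,-1,0,-0.1,6,0,0,0,-1,0,-0.1,8.5,0,0,0,-1,0,-0.1,9.4,0,0,0,-1,0,-0.1,9.4,0,0,0,-1]

```text
t: 58.5
ee_pos: [0.4707, -0.392, 0.0558]
orientation: [-1.064, -2.955, -0.004]
wrist_force: [0.3, 0.1, 0.8]
finger_gap: 0.0
```

Emit:
apply_moves:
  steps: [0,0,0.25,0,0,0,-1,0,0,0.5,0,0,0,-1,0,0,0.75,0,0,0,-1,0,0,0.75,0,0,0,-1]

```text
t: 58.9
ee_pos: [0.4709, -0.392, 0.0485]
orientation: [-1.064, -2.956, -0.004]
wrist_force: [-0.4, 0.8, 0.4]
finger_gap: 0.0001
```

Emit:
apply_moves:
  steps: [0,0,0.2,0,0,0,-1,0,0,0.4,0,0,0,-1,0,0,0.6,0,0,0,-1,0,0,0.6,0,0,0,-1]

```text
t: 59.3
ee_pos: [0.4708, -0.3919, 0.0422]
orientation: [-1.064, -2.955, -0.005]
wrist_force: [-0.1, -0.3, 0.7]
finger_gap: 0.0001
```

Emit:
apply_moves:
  steps: [0,0,0.2,0,0,0,-1,0,0,0.4,0,0,0,-1,0,0,0.4,0,0,0,-1]

```text
t: 59.6
ee_pos: [0.4708, -0.392, 0.0381]
orientation: [-1.064, -2.955, -0.004]
wrist_force: [-0.3, 0.1, 2.1]
finger_gap: 0.0002
```

Contact (2.1 N). Continuing down.

Emit:
apply_moves:
  steps: [0,0,0.2,0,0,0,-1,0,0,0.4,0,0,0,-1,0,0,0.5,0,0,0,-1,0,0,0.5,0,0,0,-1]

```text
t: 60.0
ee_pos: [0.4709, -0.3921, 0.0346]
orientation: [1.065, 2.956, 0.006]
wrist_force: [-5.6, 5.9, 22.1]
finger_gap: -0.0003
```

Emit:
apply_moves:
  steps: [0,0,0.2,0,0,0,-1,0,0,0.4,0,0,0,-1,0,0,0.4,0,0,0,-1]

```text
t: 60.3
ee_pos: [0.471, -0.3923, 0.0341]
orientation: [1.065, 2.955, 0.011]
wrist_force: [-12.8, 13.3, 45.7]
finger_gap: -0.0003
```

The button is bottomed out. Letting it up now.

Emit:
apply_moves:
  steps: [0,0,-0.5,0,0,0,-1,0,0,-1.5,0,0,0,-1,0,0,-5,0,0,0,-1,0,0,-10,0,0,0,-1,0,0,-15,0,0,0,-1,0,0,-20,0,0,0,-1,0,0,-20,0,0,0,-1]

```text
t: 61.0
ee_pos: [0.472, -0.3962, 0.2409]
orientation: [1.063, 2.945, 0.007]
wrist_force: [0.0, -0.4, -0.7]
finger_gap: -0.0003
```

```bash
python3 -c "
from g import *
go([.45,-.02,.3],np.radians(140))"
```

```text
shift cm [25.66 27.59 -5.91] turn [0.008 0.008 0.006]
```

Emit:
apply_moves:
  steps: [25.6,27.6,-6,0,0,0,-1,25.6,27.6,-6,0,0,0,-1,25.6,27.6,-6,0,0,0,-1,25.6,27.6,-6,0,0,0,-1,25.6,27.6,-6,0,0,0,-1,25.6,27.6,-6,0,0,0,-1,25.6,27.6,-6,0,0,0,-1,25.6,27.6,-6,0,0,0,-1,25.6,27.6,-6,0,0,0,-1,25.6,27.6,-6,0,0,0,-1]

```text
t: 62.0
ee_pos: [0.4504, -0.0202, 0.3006]
orientation: [1.061, 2.946, 0.006]
wrist_force: [0.2, -0.5, 0.0]
finger_gap: -0.0001
```

```bash
python3 pl.py p4 | grep -E 'black|45.\.|46.'; python3 -c "
from tins import *
tins(24)
b=cv2.cvtColor(cv2.imread('pics/raw_t24.png'),cv2.COLOR_BGR2GRAY);a=cv2.cvtColor(cv2.imread('pics/raw_t0.png'),cv2.COLOR_BGR2GRAY)
for k in(a,b): print('\n'.join(''.join(' .:-=+*#%@'[min(9,max(0,(int(v)-50)//17))] for v in r) for r in k[150:206,152:238:1])[:86*56] if k is b else '')
s=cv2.imread('pics/raw_s24.png');s0=cv2.imread('pics/raw_s0.png')
c=proj('scene',[[.471,-.393,.025]])[0].astype(int);print('button diff',cv2.absdiff(s,s0)[c[1]-12:c[1]+14,c[0]-16:c[0]+16].mean())
for n,p in(('lid',[.415,-.03,.008]),('cup',[.675,-.085,.07]),('jar',[.68,.1,.085]),('cutter',[.52,.46,.03])):
  c=proj('scene',[p])[0].astype(int);print(n,c,cv2.absdiff(s,s0)[c[1]-12:c[1]+12,c[0]-12:c[0]+12].mean().round(1))
"
```

```text
top black 22 ctr [ 354. -206.] ends [ 390. -210.] [ 321. -203.]
top black 29 ctr [ 352. -258.] ends [ 389. -255.] [ 320. -261.]
top steel 321 ctr [ 450. -235.] ends [ 505. -238.] [ 394. -231.]
scene black 131 ctr [ 349. -206.] ends [ 308. -201.] [ 387. -212.]
scene black 159 ctr [ 351. -259.] ends [ 309. -261.] [ 395. -256.]
scene steel 21 ctr [ 146. -152.] ends [ 142. -141.] [ 154. -168.]
scene steel 40 ctr [488. -43.] ends [475. -39.] [504. -46.]
scene steel 288 ctr [ 458. -231.] ends [ 469. -192.] [ 450. -260.]
tin rack xy -4.1 86.1 size [ 31. 108.] ang 9.5
tin rack xy -6.7 -16.5 size [ 34. 109.] ang 9.3

=++++++++++====+++++==--==+=++++++++++++++++++++++++++++++++++++++++++++++++*###******
=++++++++++++++++=+======+++++++++++++++++++++++++++++++++++++++++++++++++++*###**++++
=+=++++=++++=+++++=++=+=+++++++++++++++++++++++++++++++++++++++++++++++++++++*###**+++
=+++++++++++==++++++=+++++++++++++++++++++++++=++++++++++++++++++++++++++++++*####****
=++++++++++=+++=+++++++++++++++++++++++++++++++++++++++++++++++++++++**++++++*######**
=++++++=++===+=++++++++++++++++++++++++++++++++++
[... 3739 characters left out ...]
+=+++++++++++++++++++++++++++++++++++++
:-++++++=-:::-=========------====+++=+++++++++=+++++++++==++++++++++++++++++++++++++++
:=+++++==-:.::--=============++++++++++++++++=++++=+++++++++++++++++++++++++++++++++++
-=++++++==-:---======+++++++++++++++++++++++++++++++++++++++++++++++++++++++++++++++++
-=++++++++=-====++=+++++++++++++++++++++++++++=++++++++++++++++=++++++++++++++++++++++
=++++++++++++++++++++++++++++++++++++++++++++++++++++++++++++++++=+++++++++++++=++++++
=++++++++++++++++++++++++++++++++++++++++++++++++++++++=+++++++++++=+++==+++++++++++++
+++++++++++++++++++++++++++++++
button diff 3.6426282051282053
lid [219 218] 9.6
cup [293 267] 12.0
jar [330 211] 2.6
cutter [330 127] 4.7
```

```bash
python3 -c "
from g import *
s=cv2.imread('pics/raw_s24.png');s0=cv2.imread('pics/raw_s0.png')
for n,c in(('cup',(303,293)),('lid',(219,222)),('jar',(331,222)),('cutter',(326,130))):
  r=[cv2.cvtColor(k,cv2.COLOR_BGR2GRAY)[c[1]-16:c[1]+16,c[0]-20:c[0]+20].astype(np.float32) for k in(s0,s)]
  print(n,np.abs(r[0]-r[1]).mean().round(1),cv2.phaseCorrelate(cv2.Laplacian(r[0],-1),cv2.Laplacian(r[1],-1)))
st=robot.read_state();print(st['t'],np.abs(st['qvel']).max())
print(robot.finish_job())"
```

```text
cup 3.5 ((0.11791967453140018, -0.07435936744032645), 0.8487491063773632)
lid 15.6 ((0.3114034652940383, -0.33089493831655403), 0.8419423833489418)
jar 2.4 ((0.04285825160442869, -0.07479926299137674), 0.9405058071017265)
cutter 16.1 ((0.16338114870276854, -0.3965310289310544), 0.3582500986754894)
62.2 0.006320880760853359
the job is handed in; nothing more can be done
None
```

The job is handed in at 62.2 s of robot time. Both cases in the dock are sealed and shelved; the middle slot was empty.

- **Sealing:** Both studs look shut in the camera images. Four squeezes were needed because the pliers pitched up in the off-balance grip and twice closed above the left stud and once above the right. I laid them on the mat and regripped at their balance point to finish the left one.
- **Stud evidence:** The right stud stopped the fingers at 35.8 mm, close to my estimate for shut. On the left the opening ended at 31.6 mm, lower than the roughly 35 mm I estimated, so I went by the jaw-tip spacing and the vanished cap highlight. I can't measure stud travel directly.
- **Pliers:** They are flat on the cork mat. They shifted about 1 cm after I put them down, probably the announced knock, and stayed on the mat.
- **Shelving:** Both cases stand between tins 1–2 and 3–4. Each was pushed until it pressed on the back board with about 10–13 N. The tins look upright and in line, but tins 2 and 4 were in shadow and only checked by brightness.
- **Call button:** It was pressed to its stop and looks up again. The fingertip force briefly reached about 46 N (wrist reading), more than needed.
- **Other things:** The cup and jar have not moved, and the lid matches to under half a pixel. The cutter's image match was weak because of changed shadows, but the arm did not go near it.

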